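# Hang a washed face-shield frame on the drying rack

### The job

Hang the face-shield headband frame that lies on the worktop to dry: drape its brow over the free bar of the drying rack, in front of the bar's retaining ring, with the temples hanging down either side of the bar, and let go. Then push it gently along the bar until it has dropped in behind the ring and is right up against the flange on the back panel, like the frame that already hangs there. Leave that other frame hanging where it is and the vial in the drip tray standing.

Things in the scene. Friction and masses are not known exactly. Their poses are not given: they have to be found in the camera images.
- frame: Loose black face-shield headband frame, about 90 g: U-shaped band 20 mm high (z), 6 mm thick, 142 mm wide (y), lying flat, symmetric in y and z. Origin: middle of the brow's INNER face at mid height (z 10 mm when flat). x: from brow towards the open ear ends, which end at x 119. A visor rim reaches x -27. Mass centre x 30. Hung: origin on the bar's top, x down, z along the bar.
- temple_a (a point): Grip point on the frame: centre of the straight temple block at frame x 39, y +66, z 0 mm. The block is 30 mm long (x 24-54), 10 mm thick (y 61-71), 20 mm high. Axes as the frame's.
- temple_b (a point): The same block on the frame's other temple (x 39, y -66, z 0 mm).
- hung_frame: A like frame that already hangs on one of the two bars behind its ring; tells which bar is taken. Origin: middle of its brow's inner face, resting on the bar's top line. Its axes differ: x along the bar into the panel, z up. It reaches 119 mm down, 27 mm up and 71 mm to either side.
- rack: Fixed white drying rack at the right, facing left. Origin on the worktop below its middle; x points right, into the panel; y away from the robot. Drip tray 180 x 370 mm (x -100 to 80), 18 mm high. Upright panel: front at x 60, 215 mm high (top bead from x 57). Two level steel bars, 10 mm thick, stick out of it towards -x at y -85 (near) and +85 (far), axis at z 175 (see the points).
- bar_near (a point): On the top line of the bar nearer the robot (rack x 0, y -85, z 180 mm), axes as the rack's. From here along x: knob (15 mm thick) x -62 to -47, plain stretch to +14, fixed ring (17 mm thick, sloped both sides) +14 to +26, seat +26 to a flange at +55. Crossing the ring lifts a frame 3.5 mm and takes a few N (weight and friction vary), then it drops.
- bar_far (a point): The same point on the farther bar (rack y +85 mm).
- seat_near (a point): On the top line of the nearer bar, at the home place behind the ring (rack x 45, y -85, z 180 mm): a frame whose band touches the flange has its origin here; up to 5 mm short of it still counts as home.
- seat_far (a point): The same on the farther bar (rack y +85 mm).
- vial: Sample vial with black cap, 26 mm diameter, 64 mm high, standing in the drip tray (floor 5 mm high) straight below the seat of the free bar, between where the temples will hang. Origin: centre of its underside, z up.

How it is judged:
By the outcome, as a careful person would: the job done as asked, in the order asked, and still so for the second after the job is handed in, with the robot touching nothing.
It also fails if it takes over 69 s, if anything falls off the work surface, if the arm or the gripper's body presses on something with over 40 N, if the wrist force passes 120 N, or if a joint passes its speed limit or range.

### The arm

A 7-joint arm with a two-finger parallel gripper is mounted at the origin on a cart in front of the work surface, level with it; the furniture and walls round the work are solid. World frame = base frame: x ahead of the robot, y to its left, z up, the work surface at z = 0. Lengths are in m, angles in rad, forces in N, time in s.
With the tool pointing down it reaches from about 0.425 to 0.875 m from the base axis. Payload 8.4 kg.
Tool frame: the origin (TCP) lies midway between the tips of the shut fingers; the grasp point (between the pads) lies 19 mm behind it (robot.pinch_z is the distance from the TCP to the grasp point, in m); z points along the fingers, y is the direction in which the jaws open and shut (so a half turn about z gives the same grasp; the last joint's range is limited). The gripper opens to 87 mm and grips with 3 to 60 N. Pads are 19 mm wide; open, the fingers measure 117 mm over their backs; the gripper's body (75 mm by 190 mm) begins 51 mm behind the grasp point.
Start: joints at [-1.217, 0.333, 0.04, 1.465, -0.013, 1.343, -0.059], TCP at [0.284, 0.584, 0.223] pointing down, gripper open.
Joint ranges: [-2.58, 2.58], [-0.38, 2.09], [-1.3, 1.39], [0.25, 2.4], [-1.5, 4.64], [0.08, 2.09], [-2.65, 2.65]. Speed limits (rad/s): [2.22, 2.22, 2.79, 2.79, 3.14, 3.14, 3.14].

### API

Orientations are given as a unit quaternion [x, y, z, w].
In Python, from workcell import telemetry, cams, job, robot gives the robot as it stands.
- The arm moves only by the tool step_arm, never from a script. Its argument "plan" is text: rows parted by semicolons, each of 7 numbers parted by spaces: the shift along the tool's x, y, z in mm, then the turn, a rotation vector about the tool's x, y, z in rad, then the gripper command: -1 is shut, 1 is fully open, values between are in proportion. In form: dx dy dz ax ay az hand; .... A call has 1 to 5 rows; each row shifts and turns the pose as measured when the row begins, along the tool's axes as they then stand; what a row does not reach is not made up. A row lasts 1/10 s, in which the tool goes at most 50 mm and 8.59 degrees, less where a joint would pass 70% of its speed; a pose out of reach is approached as far as the arm can. A call is refused whole if a number of a shift passes 50 or a number of a turn 0.15, either way. A call with a gripper value outside its range is refused whole. The fingers move at their own pace and stop on an object; "force" is the grip in N (left out, the last holds). Time passes only in rows, so rows that do not move let the fingers close. It gives the time, the measured TCP pose, the force and the opening at its end, in the units of the state.
- telemetry.observe(): the state, without advancing time (a new reading comes with each control period).
- cams.read_camera(name): name is "scene" or "top"; returns the picture (420x560x3 uint8, blue, green, red); there is no depth.
- cams.calibration(name): a dict with "fx", "fy", "cx", "cy" (pixels), "k1" (the pictures are not rectified: a ray, as slopes to the right and down, at radius r is drawn at 1 + k1 r^2 times it, then the intrinsics apply), "extrinsics" (4x4, takes a point from world to camera coordinates). Camera axes: x right, y down, z forward; pixel columns grow to the right and rows downward; lengths in m; the calibration is good to about 2 mm. A picture is of the moment at which its call begins. calibration takes no time and is no camera call.
- job.hand_in(): hands the job in, once; it reports no verdict.
Trained networks look in the newest picture that a camera, given by its name, has taken for a name from the list of things; names that differ only in an ending like _2 or _b are one class to them, and where a whole thing is asked for, a point or a joint stands for the part that bears it (a point fixed in the world has none). Each returns a list of dicts, best first, with "p" (0 to 1); they miss things now and then, are a little off and sometimes report something else, mostly with a low value. They report only what shows in the picture. A call takes as long as a camera call.
- cams.boxes_of(camera, name): "centre" ([row, column] in pixels, amid what is visible of it).
The state is a dict: "t": time; "q": joint angles; "qvel": joint speeds; "effort": joint torques, N m; "ee_pos": TCP position; "tool_rot": TCP orientation; "force": force on the tool from outside, world axes, zero at the start; "moment": the same for the moment, N m; "finger_gap": opening from 0.0 (shut) to 1.0 (fully open).
Only numpy, scipy, OpenCV 4.12 (cv2) and the standard library are available. Lean on these libraries where they do the work, as an engineer would, in place of code of your own. Each camera call takes 0.05 s, during which the arm holds its last target.

## Working session

There is one attempt and no reset: what is moved stays moved. The work goes in short steps, Python scripts to look and compute and a tool call to move; the robot and the scene stay as the last step left them, time stands still between calls to the robot, and variables do not carry over. Pictures are saved under pics/ and viewed, and the job is handed in when it is done.

Besides the shell and the picture viewer there is one more tool, called after ">>>" as a command line: name --argument value ..., lists and objects as JSON in quotes. step_arm: Moves the arm, as the interface text tells. Its arguments: {"type":"object","properties":{"plan":{"type":"string"},"force":{"type":"number"}},"required":["plan"]}

```bash
ls; mkdir -p pics; python3 - <<'E'
from workcell import telemetry, cams, job, robot
import cv2
print(telemetry.observe())
for n in ("scene","top"):
    im=cams.read_camera(n); cv2.imwrite(f"pics/{n}0.png",im)
    c=cams.calibration(n); print(n,c)
    for t in ("frame","temple_a","hung_frame","rack","bar_near","vial"):
        print(t,[( [round(x) for x in d["centre"]],round(d["p"],2)) for d in cams.boxes_of(n,t)][:3])
E
```

```text
pics
{'t': 0.0, 'q': array([-1.21721653,  0.33390619,  0.03989815,  1.46628349, -0.01339837,
        1.34333368, -0.05850103]), 'qvel': array([-1.38074965e-03, -6.85209341e-04, -1.32987453e-03, -1.57207968e-04,
       -2.33260114e-04, -8.07384312e-04, -3.25224287e-05]), 'effort': array([ 3.30903486e-04, -6.56361508e+01,  1.33552473e+00, -4.03808820e+01,
       -5.97903365e-02,  4.48529015e-02,  1.18377220e-04]), 'ee_pos': array([0.28418175, 0.58404289, 0.2216567 ]), 'tool_rot': array([ 2.24480937e-01,  9.74478125e-01, -8.22541800e-04, -1.26858982e-04]), 'force': array([ 0.6652013 , -0.05240699, -0.18211328]), 'moment': array([ 0.02170126, -0.00927614, -0.03667407]), 'finger_gap': 1.0022250190290594}
scene {'fx': 406.31249260760603, 'fy': 406.31249260760603, 'cx': 281.47392298223167, 'cy': 205.3747884387026, 'k1': -0.08680722219310892, 'extrinsics': array([[ 0.87154896, -0.48964311,  0.02553493, -0.49919563],
       [-0.16161641, -0.33606052, -0.92787039,  0.2323276 ],
       [ 0.46290662,  0.80455761, -0.37202756,  0.62650767],
       [ 0.        ,  0.        ,  0.        ,  1.        ]])}
frame [([242, 226], 0.87)]
temple_a [([242, 228], 0.79)]
hung_frame []
rack [([271, 333], 0.72)]
bar_near [([274, 336], 0.92)]
vial []
top {'fx': 517.8870854331735, 'fy': 517.8870854331735, 'cx': 275.0207914617348, 'cy': 207.52362535131616, 'k1': -0.17491898578044723, 'extrinsics': array([[-0.0050607 , -0.99977078,  0.02080326, -0.00465729],
       [-0.99265377,  0.00250766, -0.12096368,  0.5843294 ],
       [ 0.12088378, -0.0212626 , -0.99243892,  1.01492315],
       [ 0.        ,  0.        ,  0.        ,  1.        ]])}
frame [([232, 191], 0.7)]
temple_a [([236, 186], 0.71), ([198, 347], 0.27)]
hung_frame [([238, 380], 0.75)]
rack [([199, 346], 0.83)]
bar_near [([198, 349], 0.77)]
vial [([164, 367], 0.64)]
```

View pics/scene0.png

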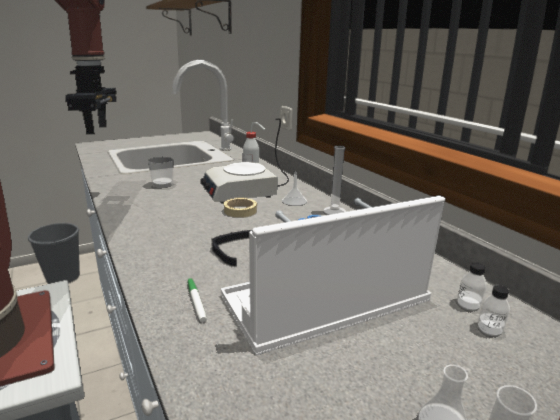

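View pics/top0.png

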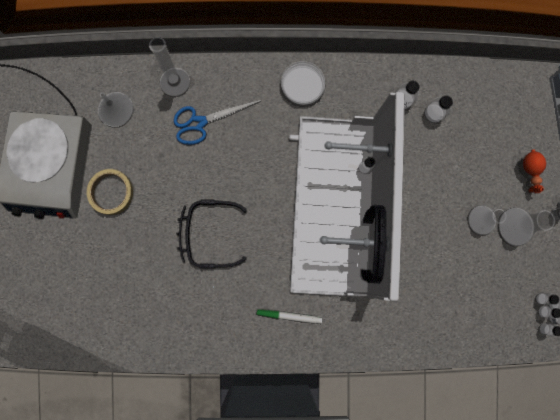

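The near bar (top image, row 241) is taken and the far bar (row 148) is free, with the vial at (366,165). The frame's brow is at column ~187, its ears point right, and the temples are at rows ~204 and ~264. Next I'll zoom in and measure.

```bash
cat > h.py <<'E'
import numpy as np, cv2
from workcell import telemetry, cams, job, robot
def cal(n):
    c=cams.calibration(n); K=np.array([[c["fx"],0,c["cx"]],[0,c["fy"],c["cy"]],[0,0,1]]); return K,np.array([c["k1"],0,0,0,0.]),np.array(c["extrinsics"])
def proj(n,P):
    K,d,E=cal(n); P=np.atleast_2d(np.array(P,float)); r,_=cv2.Rodrigues(E[:3,:3])
    return cv2.projectPoints(P.reshape(-1,1,3),r,E[:3,3],K,d)[0].reshape(-1,2)
def back(n,uv,z):
    K,d,E=cal(n); uv=np.array(uv,float).reshape(-1,1,2)
    p=cv2.undistortPoints(uv,K,d).reshape(-1,2); R=E[:3,:3]; C=-R.T@E[:3,3]
    D=np.c_[p,np.ones(len(p))]@R; z=np.broadcast_to(z,(len(p),))
    return C+D*((z-C[2])/D[:,2])[:,None]
def crop(n,im,u0,v0,w,h,s,name):
    c=cv2.resize(im[v0:v0+h,u0:u0+w],None,fx=s,fy=s,interpolation=cv2.INTER_CUBIC)
    for u in range((u0//20+1)*20,u0+w,20): cv2.putText(c,str(u),((u-u0)*s,10),0,.35,(0,255,255)); cv2.line(c,((u-u0)*s,12),((u-u0)*s,18),(0,255,255))
    for v in range((v0//20+1)*20,v0+h,20): cv2.putText(c,str(v),(0,(v-v0)*s+4),0,.35,(0,255,255)); 
    cv2.imwrite("pics/"+name,c)
E
python3 - <<'E'
from h import *
im=cv2.imread("pics/top0.png")
crop("top",im,270,100,150,140,5,"c1.png")
crop("top",im,270,180,150,130,5,"c3.png")
crop("top",im,170,180,120,110,5,"c2.png")
print(-cal("top")[2][:3,:3].T@cal("top")[2][:3,3])
print(back("top",[(187,232),(293,198),(366,165)],[.01,.018,.069]))
E
```

```text
[0.45732547 0.01545838 1.07802876]
[[ 0.53683431  0.1750848   0.01      ]
 [ 0.60619921 -0.04456216  0.018     ]
 [ 0.66561598 -0.18895553  0.069     ]]
```

View pics/c1.png

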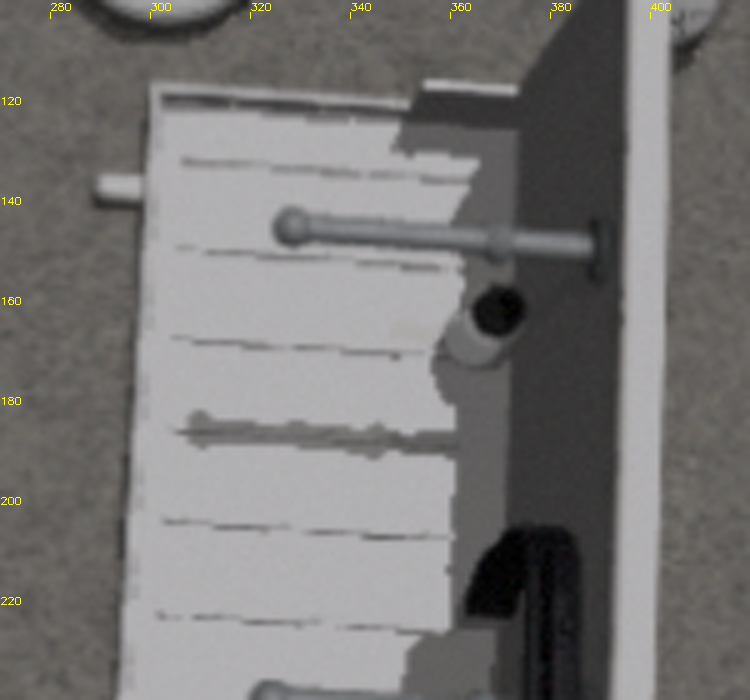

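View pics/c2.png

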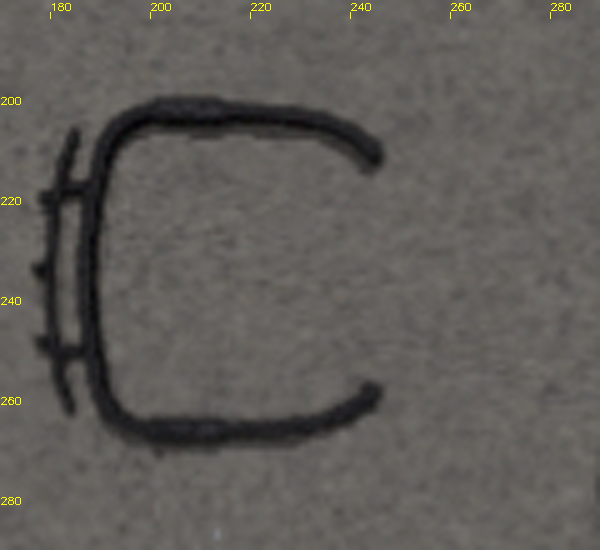

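View pics/c3.png

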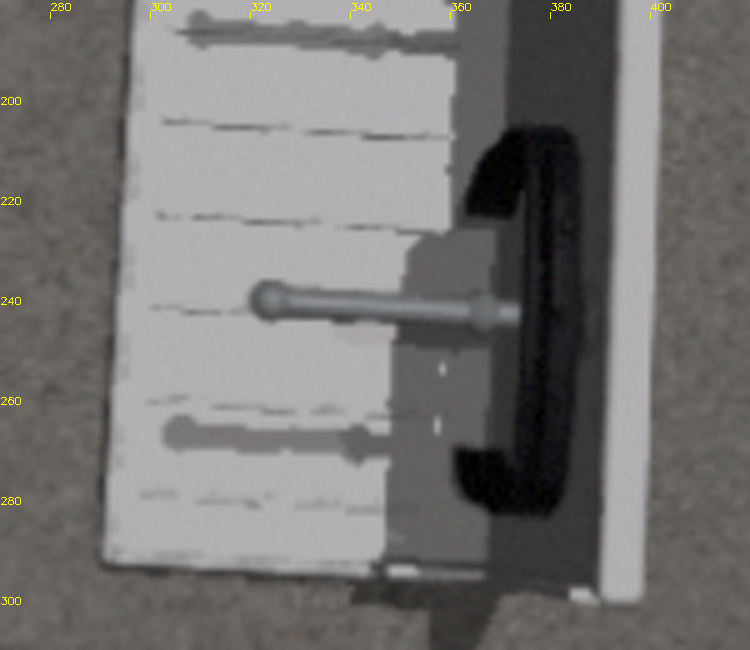

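```bash
cat >> h.py <<'E'
from scipy.spatial.transform import Rotation as Ro, Slerp
def log():
    s=telemetry.observe(); open("log.txt","a").write(" ".join("%.5f"%v for v in [*s["q"],*s["ee_pos"],*s["tool_rot"]])+"\n"); return s
def plan(pos,R,hand=1,vmax=45,amax=.14,n=5,pivot=0.0):
    """rows towards pos (world TCP), R (Rotation). pivot: interpolate point at tool z=-pivot"""
    s=log(); R0=Ro.from_quat(s["tool_rot"]); p0=np.array(s["ee_pos"]); pos=np.array(pos)
    print("t %.2f pos %s F %s gap %.3f"%(s["t"],p0.round(4),np.round(s["force"],1),s["finger_gap"]), "q",np.round(s["q"],2))
    rv=(R0.inv()*R).as_rotvec(); a=np.linalg.norm(rv); d=np.linalg.norm(pos-p0)*1e3
    print("to go mm %.1f rad %.3f"%(d,a))
    N=max(1,int(np.ceil(max(d/vmax,a/amax)))); c0=p0-R0.apply([0,0,pivot]); c1=pos-R.apply([0,0,pivot])
    rows=[]; pp,pR=p0,R0
    for i in range(1,min(N,n)+1):
        nR=R0*Ro.from_rotvec(rv*i/N); npos=c0+(c1-c0)*i/N+nR.apply([0,0,pivot])
        dp=pR.inv().apply(npos-pp)*1e3; da=(pR.inv()*nR).as_rotvec(); pp,pR=npos,nR
        rows.append("%.1f %.1f %.1f %.3f %.3f %.3f %g"%(*dp,*da,hand))
    print("N",N); print("; ".join(rows))
def axes(x,z):
    z=np.array(z,float); z/=np.linalg.norm(z); x=np.array(x,float); x-=z*(x@z); x/=np.linalg.norm(x)
    return Ro.from_matrix(np.c_[x,np.cross(z,x),z])
E
python3 -c "
from h import *
plan([.599,.129,.16],axes([0,1,0],[0,0,-1]))"
```

```text
t 0.70 pos [0.2843 0.5845 0.2225] F [ 0.3 -0.2  0.3] gap 0.997 q [-1.22  0.33  0.04  1.47 -0.01  1.34 -0.06]
to go mm 557.1 rad 1.118
N 13
-37.1 -20.9 4.8 -0.000 -0.000 0.086 1; -38.8 -17.7 4.8 -0.000 -0.000 0.086 1; -40.1 -14.3 4.8 -0.000 -0.000 0.086 1; -41.2 -10.8 4.8 -0.000 -0.000 0.086 1; -42.0 -7.2 4.8 -0.000 -0.000 0.086 1
```

>>> step_arm --plan "-37 -21 3 0 0 0.086 1; -39 -18 3 0 0 0.086 1; -40 -14 3 0 0 0.086 1; -41 -11 3 0 0 0.086 1; -42 -7 3 0 0 0.086 1"

```text
t: 1.2
ee_pos: [0.4025, 0.4099, 0.2063]
tool_rot: [0.428, 0.904, 0.001, -0.002]
force: [0.7, -0.0, 0.3]
finger_gap: 0.996
```

```bash
python3 -c "
from h import *
plan([.599,.129,.16],axes([0,1,0],[0,0,-1]))"
```

```text
t 1.20 pos [0.4025 0.4099 0.2063] F [ 0.7 -0.   0.3] gap 0.996 q [-1.04  0.19  0.19  1.69 -0.04  1.27 -0.15]
to go mm 345.9 rad 0.686
N 8
-42.7 -3.3 5.6 -0.000 -0.001 0.086 1; -42.9 0.4 5.6 -0.000 -0.001 0.086 1; -42.7 4.1 5.7 -0.000 -0.001 0.086 1; -42.2 7.7 5.7 -0.000 -0.001 0.086 1; -41.3 11.3 5.7 -0.000 -0.001 0.086 1
```

>>> step_arm --plan "-43 -3 6 0 0 0.086 1; -43 0 6 0 0 0.086 1; -43 4 6 0 0 0.086 1; -42 8 6 0 0 0.086 1; -41 11 6 0 0 0.086 1"

```text
t: 1.7
ee_pos: [0.5283, 0.2258, 0.1763]
tool_rot: [0.618, 0.786, 0.003, -0.002]
force: [0.6, 0.9, 0.3]
finger_gap: 0.998
```

```bash
python3 -c "
from h import *
plan([.599,.129,.16],axes([0,1,0],[0,0,-1]))"
```

```text
t 1.70 pos [0.5283 0.2258 0.1763] F [0.6 0.9 0.3] gap 0.998 q [-0.81  0.21  0.38  1.74 -0.09  1.21 -0.16]
to go mm 121.0 rad 0.239
N 3
-37.0 15.2 5.2 0.001 -0.002 0.080 1; -35.6 18.1 5.3 0.001 -0.002 0.080 1; -34.1 20.9 5.4 0.001 -0.002 0.080 1
```

>>> step_arm --plan "-37 15 5 0 0 0.08 1; -36 18 5 0 0 0.08 1; -34 21 5 0 0 0.08 1"

```text
t: 2.0
ee_pos: [0.601, 0.1234, 0.1609]
tool_rot: [0.711, 0.703, 0.004, -0.002]
force: [0.4, -0.2, 0.0]
finger_gap: 1.003
```

```bash
cat > kin.py <<'E'
from h import *
from scipy.optimize import least_squares
D=np.loadtxt("log.txt"); D=np.unique(D,axis=0)
def rz(a):return Ro.from_euler('z',a)
def ry(a):return Ro.from_euler('y',a)
def fk(q,p,sg):
    h,L1,L2,L3,y0,y7,e1,e2,w=p
    R=rz(y0+sg[0]*q[0]); t=np.array([0,0,h])
    R=R*ry(q[1]); t=t+R.apply([0,0,0]); 
    R=R*rz(sg[1]*q[2]); t=t+R.apply([e1,0,L1]); R=R*ry(q[3]); t=t+R.apply([e2,0,L2])
    R=R*rz(sg[2]*q[4]); R=R*ry(q[5]); t=t+R.apply([w,0,L3]); R=R*rz(y7+sg[3]*q[6])
    return t,R
E
cat > fit.py <<'E'
from kin import *
import itertools
from workcell import telemetry
log(); D=np.unique(np.loadtxt("log.txt"),axis=0); print(len(D))
best=None
for sg in itertools.product([-1],[-1,1],[-1,1],[-1,1]):
  for y7 in (0,1.57,3.14,-1.57):
    def f(p):
        o=[]
        for d in D:
            t,R=fk(d[:7],p,sg); o+=list(t-d[7:10]); o+=list(.5*(Ro.from_quat(d[10:]).inv()*R).as_rotvec())
        return np.r_[o,1e-4*(np.array(p)-[.3,.42,.45,.3,0,y7,0,0,0])]
    s=least_squares(f,[.3,.42,.45,.3,0,y7,0,0,0])
    if best is None or s.cost<best[0]-1e-9: best=(s.cost,sg,s.x,np.abs(s.fun[:-9]).max())
    print(sg,y7,s.cost,s.x.round(3)) if s.cost<3e-3 else 0
print(best); np.save("kin.npy",np.r_[best[2],best[1]])
E
python3 fit.py; python3 -c "
from h import *
plan([.599,.129,.16],axes([0,1,0],[0,0,-1]))"
```

```text
4
(-1, -1, -1, -1) 0 8.590737429629347e-07 [-1.393  0.49   0.448 -1.166 -0.07   1.5   -0.017 -0.084 -0.05 ]
(-1, -1, -1, -1) 1.57 8.478418974960895e-07 [-1.393  0.49   0.448 -1.166 -0.07   1.5   -0.017 -0.084 -0.05 ]
(-1, -1, -1, -1) 3.14 8.612590513833075e-07 [-1.393  0.49   0.448 -1.166 -0.07   1.5   -0.017 -0.084 -0.05 ]
(-1, -1, -1, -1) -1.57 8.949545872242271e-07 [-1.393  0.49   0.448 -1.166 -0.07   1.5   -0.017 -0.084 -0.05 ]
(np.float64(8.478418974960895e-07), (-1, -1, -1, -1), array([-1.39276229,  0.49028397,  0.44757921, -1.16621236, -0.07039308,
        1.50040416, -0.01680905, -0.08354035, -0.05048879]), np.float64(0.0005758669062991828))
t 2.00 pos [0.601  0.1234 0.1609] F [ 0.4 -0.2  0. ] gap 1.003 q [-0.66  0.31  0.48  1.66 -0.16  1.2  -0.16]
to go mm 6.0 rad 0.015
N 1
5.5 -2.0 0.9 0.002 -0.008 -0.012 1
```

>>> step_arm --plan "0 0 -10 0.14 0 0 1; 0 0 -5 0.14 0 0 1; 0 0 0 0.14 0 0 1; 0 0 0 0.14 0 0 1"

```text
t: 2.4
ee_pos: [0.6023, 0.1164, 0.1798]
tool_rot: [0.685, 0.672, -0.192, -0.204]
force: [0.8, -0.0, 0.2]
finger_gap: 1.001
```

```bash
python3 fit.py|tail -3
```

```text
(-1, -1, -1, -1) -1.57 0.00020693314701653842 [ 0.25   0.458  0.51   0.358 -0.067  1.506  0.002 -0.017  0.002]
(np.float64(0.0002068858503900153), (-1, -1, -1, -1), array([ 0.24983019,  0.45808676,  0.50976011,  0.3580818 , -0.06663279,
        1.50626202,  0.00219992, -0.01674705,  0.00178031]), np.float64(0.01792416291304277))
```

>>> step_arm --plan "0 0 0 -0.1 0.14 0.1 1; 0 0 0 -0.14 0.14 0.1 1; 0 0 0 -0.14 0.14 0.1 1; 0 0 0 -0.14 0.1 0 1"

```text
t: 2.8
ee_pos: [0.6035, 0.1169, 0.1427]
tool_rot: [0.809, 0.563, 0.024, -0.169]
force: [-0.8, 1.1, 0.6]
finger_gap: 1.001
```

```bash
python3 fit.py|tail -3
```

```text
(np.float64(0.0002797390069989368), (-1, -1, -1, -1), array([ 2.68498238e-01,  4.68083182e-01,  5.13119625e-01,  3.69443313e-01,
       -6.42261976e-02,  1.50887594e+00,  1.85682683e-03, -2.35726508e-04,
        2.34584146e-03]), np.float64(0.017278359137201427))
```

```bash
cat > kin.py <<'E'
from h import *
from scipy.optimize import least_squares
def rz(a):return Ro.from_euler('z',a)
def ry(a):return Ro.from_euler('y',a)
# p: h,L1,L2,L3,y0,y7, off(x,y) at shoulder, elbow, wrist, tool ; angle offsets q2,q4,q6
P0=np.array([.3,.42,.45,.3,-.06,1.5]+[0]*8+[0,0,0,0,0])
def fk(q,p):
    R=rz(p[4]-q[0]); t=np.array([0,0,p[0]])+R.apply([p[6],p[7],0])
    R=R*ry(q[1]+p[14])*rz(-q[2]+p[17]); t=t+R.apply([p[8],p[9],p[1]]); R=R*ry(q[3]+p[15]); t=t+R.apply([p[10],p[11],p[2]])
    R=R*rz(-q[4]+p[18])*ry(q[5]+p[16]); t=t+R.apply([p[12],p[13],p[3]]); return t,R*rz(p[5]-q[6])
W=np.array([1e-3]*6+[1e-2]*8+[1e-2]*5)
E
cat > fit.py <<'E'
from kin import *
log(); D=np.unique(np.loadtxt("log.txt"),axis=0); print(len(D))
def f(p):
    o=[]
    for d in D:
        t,R=fk(d[:7],p); o+=list(t-d[7:10]); o+=list(.5*(Ro.from_quat(d[10:]).inv()*R).as_rotvec())
    return np.r_[o,W*(p-P0)]
s=least_squares(f,P0); print(s.cost,s.x.round(3)); print(s.fun[:-19].reshape(-1,6).round(4)); np.save("kin.npy",s.x)
E
python3 fit.py
```

```text
6
4.798855081851865e-08 [ 0.251  0.483  0.503  0.371 -0.     1.571 -0.    -0.022 -0.    -0.011
 -0.    -0.011  0.    -0.     0.    -0.     0.     0.    -0.   ]
[[-0.  0. -0.  0. -0. -0.]
 [ 0.  0. -0.  0. -0.  0.]
 [ 0. -0.  0. -0. -0. -0.]
 [-0.  0.  0.  0.  0. -0.]
 [-0.  0. -0. -0.  0. -0.]
 [ 0.  0.  0. -0.  0. -0.]]
```

```bash
cat >> kin.py <<'E'
lo=np.array([-2.58,-.38,-1.3,.25,-1.5,.08,-2.65]);hi=np.array([2.58,2.09,1.39,2.4,4.64,2.09,2.65])
def ik(pos,R,seeds,p,m=.06):
    best=None
    l,h=lo+m,hi-m
    for q0 in seeds:
        def g(q):
            t,Rq=fk(q,p); return np.r_[(t-pos)*5,(R.inv()*Rq).as_rotvec(),.002*(q-q0)]
        s=least_squares(g,np.clip(q0,l+.01,h-.01),bounds=(l,h)); e=np.linalg.norm(s.fun[:6])
        if best is None or e<best[0]-1e-3: best=(e,s.x)
        if e<.008: break
    return best
E
cat > opt.py <<'E'
from kin import *
p=np.load("kin.npy"); rng=np.random.default_rng(0)
seeds=[np.array(telemetry.observe()["q"])]+[rng.uniform(lo,hi) for _ in range(25)]
yaw=-1.6309; rx=np.array([np.cos(yaw),np.sin(yaw),0]); rY=np.array([-np.sin(yaw),np.cos(yaw),0]); Z=np.array([0,0,1.])
org=np.array([.5906,-.1489,0])
for al in (90,75,60,110):
  a=np.radians(al)
  for temple in (1,-1):
    for s in (1,-1):
      # frame axes pick: fx=-Y, fz=Z ; tool dir = x cos a - z sin a
      fx=np.array([0,-1,0.]);fz=Z
      zt=fx*np.cos(a)-fz*np.sin(a); xt=s*(fx*np.sin(a)+fz*np.cos(a))
      c=np.array([.5333+.066*temple,.1287,.012]); e1=ik(c+zt*.01,axes(xt,zt),seeds,p)
      fx=-Z;fz=-rx
      zt=fx*np.cos(a)-fz*np.sin(a); xt=s*(fx*np.sin(a)+fz*np.cos(a))
      c=org-.030*rx+(.085-.066*temple)*rY+Z*(.141+.03); e2=ik(c+zt*.01,axes(xt,zt),seeds,p)
      print(al,temple,s,"pick %.3f"%e1[0],e1[1].round(2),"place %.3f"%e2[0],e2[1].round(2))
E
python3 opt.py
```

```text
90 1 1 pick 0.000 [ 0.19  0.54 -0.6   1.75  0.36  0.97  2.59] place 0.000 [-1.09  1.19  0.98  1.66  0.55  1.35 -0.6 ]
90 1 -1 pick 0.000 [-0.66  0.5   0.47  1.79 -0.28  0.92 -0.07] place 0.000 [-0.98  1.06  0.78  1.65  0.73  1.45  2.42]
90 -1 1 pick 0.000 [ 0.18  0.3  -0.6   2.06  0.23  0.84  2.59] place 0.000 [-0.89  1.34  1.03  1.28  0.49  1.41 -0.44]
90 -1 -1 pick 0.000 [-0.73  0.26  0.41  2.1  -0.14  0.81 -0.23] place 0.000 [-0.76  1.18  0.73  1.27  0.76  1.53  2.56]
75 1 1 pick 0.000 [-0.48  0.52  0.07  1.71  0.24  1.03  2.59] place 0.000 [-1.07  0.99  0.96  1.68  0.49  1.29 -0.52]
75 1 -1 pick 0.000 [-0.86  0.58  0.57  1.73 -0.07  0.99 -0.31] place 0.000 [-0.97  0.88  0.78  1.68  0.64  1.37  2.51]
75 -1 1 pick 0.000 [-0.93  0.34  0.46  2.03  0.1   0.92  2.59] place 0.000 [-0.86  1.16  0.98  1.31  0.4   1.35 -0.36]
75 -1 -1 pick 0.000 [-0.94  0.35  0.48  2.03  0.09  0.92 -0.54] place 0.000 [-0.67  0.98  0.57  1.29  0.75  1.5   2.59]
60 1 1 pick 0.000 [-0.92  0.69  0.52  1.65  0.16  1.13  2.59] place 0.000 [-1.01  0.77  0.91  1.7   0.45  1.25 -0.45]
60 1 -1 pick 0.000 [-1.01  0.73  0.66  1.66  0.06  1.11 -0.47] place 0.000 [-0.88  0.68  0.71  1.69  0.59  1.31  2.59]
60 -1 1 pick 0.000 [-1.22  0.54  0.68  1.95  0.13  1.05  2.5 ] place 0.000 [-0.81  0.99  0.92  1.32  0.31  1.31 -0.28]
60 -1 -1 pick 0.000 [-1.13  0.51  0.56  1.95  0.19  1.06 -0.7 ] place 0.000 [-0.43  0.79  0.22  1.3   0.82  1.52  2.59]
110 1 1 pick 0.000 [-0.81  0.68  0.96  1.85 -1.02  1.15 -2.52] place 0.000 [-1.08  1.45  0.98  1.61  0.63  1.46 -0.69]
110 1 -1 pick 0.000 [-0.37  0.49  0.35  1.83 -0.65  0.94  0.36] place 0.000 [-0.78  1.16  0.51  1.59  1.03  1.77  2.21]
110 -1 1 pick 0.000 [-1.12  0.58  1.23  2.17 -1.05  1.1  -2.41] place 0.000 [-0.87  1.57  1.08  1.23  0.6   1.51 -0.52]
110 -1 -1 pick 0.000 [-0.45  0.26  0.37  2.15 -0.63  0.82  0.37] place 0.000 [-0.71  1.36  0.69  1.22  0.98  1.71  2.46]
```

```bash
python3 -c "
from h import *
plan([.599,.1287,.06],axes([0,1,0],[0,0,-1]))"
```

```text
t 2.80 pos [0.6035 0.1169 0.1427] F [-0.8  1.1  0.6] gap 1.001 q [-0.45  0.45  0.5   1.58 -0.52  1.37 -0.17]
to go mm 83.7 rad 0.491
N 4
-2.5 3.1 20.5 -0.052 -0.069 -0.088 1; -1.3 1.9 20.8 -0.052 -0.069 -0.088 1; 0.0 0.8 20.9 -0.052 -0.069 -0.088 1; 1.5 -0.2 20.9 -0.052 -0.069 -0.088 1
```

>>> step_arm --plan "-2.5 3 20 -0.052 -0.069 -0.088 1; -1 2 20 -0.052 -0.069 -0.088 1; 0 1 20 -0.052 -0.069 -0.088 1; 1.5 0 20 -0.052 -0.069 -0.088 1; 0 0 0 0 0 0 1"

```text
t: 3.3
ee_pos: [0.5986, 0.1235, 0.0626]
tool_rot: [0.705, 0.709, 0.003, 0.008]
force: [-1.4, -0.2, 0.9]
finger_gap: 1.001
```

```bash
python3 -c "
from h import *
plan([.599,.1287,.004],axes([0,1,0],[0,0,-1]),vmax=30)
im=cams.read_camera('top'); crop('top',im,150,160,130,130,5,'g1.png')"
```

```text
t 3.30 pos [0.5986 0.1235 0.0626] F [-1.4 -0.2  0.9] gap 1.001 q [-0.68  0.41  0.49  1.77 -0.21  1.   -0.11]
to go mm 58.9 rad 0.018
N 2
2.8 -0.3 29.3 0.008 0.003 0.003 1; 2.7 -0.0 29.3 0.008 0.003 0.003 1
```

View pics/g1.png

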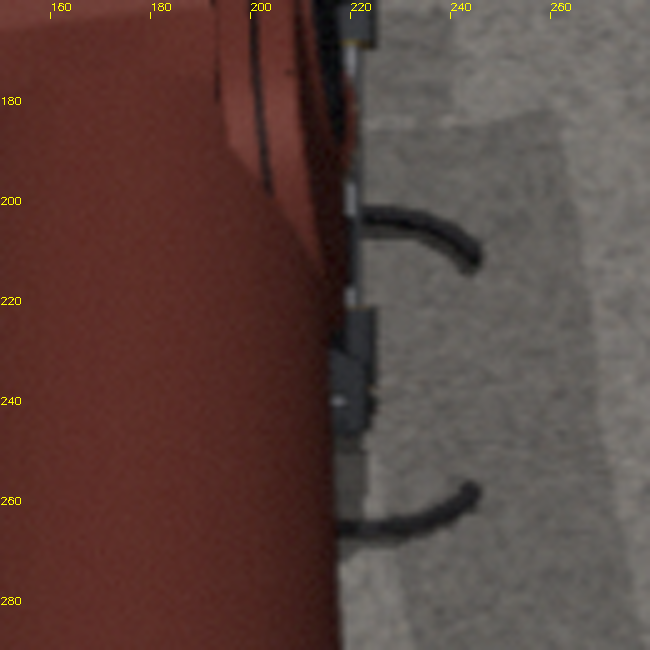

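The frame is unmoved, with ear ends at (245,210) and (243,257). The jaw straddles the far temple, so I'll descend.

>>> step_arm --plan "3 0 28 0.008 0.003 0.003 1; 3 0 26 0.008 0.003 0.003 1; 0 0 1 0 0 0 1"

```text
t: 3.65
ee_pos: [0.605, 0.1256, 0.0129]
tool_rot: [0.714, 0.7, 0.003, -0.002]
force: [-0.5, 0.5, 0.0]
finger_gap: 1.0
```

```bash
python3 -c "
from h import *
plan([.599,.1287,.004],axes([0,1,0],[0,0,-1]),vmax=30)"
```

```text
t 3.65 pos [0.605  0.1256 0.0129] F [-0.5  0.5  0. ] gap 1.000 q [-0.64  0.49  0.46  1.78 -0.27  0.93 -0.08]
to go mm 11.1 rad 0.020
N 1
2.9 -6.1 8.9 0.003 -0.007 -0.019 1
```

>>> step_arm --plan "3 -6 9 0.003 -0.007 -0.019 1; 0 0 0 0 0 0 1"

```text
t: 3.85
ee_pos: [0.6007, 0.1265, 0.0057]
tool_rot: [0.709, 0.706, 0.0, -0.0]
force: [-0.7, 0.2, -0.4]
finger_gap: 0.996
```

```bash
python3 -c "
from h import *
plan([.599,.1287,.004],axes([0,1,0],[0,0,-1]),vmax=30)"
```

```text
t 3.85 pos [0.6007 0.1265 0.0057] F [-0.7  0.2 -0.4] gap 0.996 q [-0.64  0.49  0.46  1.79 -0.27  0.92 -0.07]
to go mm 3.2 rad 0.005
N 1
2.2 -1.7 1.7 0.000 -0.001 -0.004 1
```

Close enough to grip, closing with a last small correction.

>>> step_arm --plan "2 -2 1.5 0 0 -0.004 0; 0 0 0 0 0 0 -1; 0 0 0 0 0 0 -1; 0 0 0 0 0 0 -1; 0 0 0 0 0 0 -1" --force 30

```text
t: 4.35
ee_pos: [0.6008, 0.1285, 0.008]
tool_rot: [0.708, 0.706, 0.003, 0.001]
force: [-0.3, -1.0, 0.1]
finger_gap: 0.628
```

>>> step_arm --plan "0 0 0 0 0 0 -1; 0 0 0 0 0 0 -1; 0 0 0 0 0 0 -1"

```text
t: 4.65
ee_pos: [0.6009, 0.1286, 0.0082]
tool_rot: [0.708, 0.706, 0.003, 0.001]
force: [0.3, 0.7, -1.0]
finger_gap: 0.361
```

>>> step_arm --plan "0 0 4 0 0 0 -1; 0 0 0 0 0 0 -1; 0 0 0 0 0 0 -1; 0 0 0 0 0 0 -1; 0 0 0 0 0 0 -1"

```text
t: 5.15
ee_pos: [0.601, 0.1287, 0.0038]
tool_rot: [0.708, 0.706, 0.003, 0.001]
force: [-0.3, 0.6, -0.1]
finger_gap: 0.111
```

>>> step_arm --plan "0 0 0 0 0 0 -1; 0 0 0 0 0 0 -1"

```text
t: 5.35
ee_pos: [0.601, 0.1287, 0.0038]
tool_rot: [0.708, 0.706, 0.003, 0.001]
force: [0.1, -0.5, -0.1]
finger_gap: 0.116
```

```bash
cat > goals.py <<'E'
from kin import *
p=np.load("kin.npy"); yaw=-1.6309; rx=np.array([np.cos(yaw),np.sin(yaw),0]); rY=np.array([-np.sin(yaw),np.cos(yaw),0]); Z=np.array([0,0,1.])
org=np.array([.5906,-.1489,0])
Rpl=axes(Z,rx)
def place(xr,up,dfx=0,dy=0): # frame origin at rack x xr, height 'up' above bar top (m)
    return org+rx*(xr+.006)+rY*(.085-.066+dy)+Z*(.180-.039+up)
def jpath(qg,hand=-1,n=5,step=.13):
    s=log(); q0=np.array(s["q"]); t0,R0=fk(q0,p); N=1
    print("t %.2f pos %s F %s gap %.3f"%(s["t"],np.round(s["ee_pos"],4),np.round(s["force"],1),s["finger_gap"]), "q",q0.round(2))
    N=max(int(np.ceil(np.abs(qg-q0).max()/.15)),1)
    while True:
        X=[fk(q0+(qg-q0)*i/N,p) for i in range(N+1)]
        D=[(X[i][1].inv().apply(X[i+1][0]-X[i][0])*1e3,(X[i][1].inv()*X[i+1][1]).as_rotvec()) for i in range(N)]
        if all(np.linalg.norm(a)<40 and np.linalg.norm(b)<step for a,b in D): break
        N+=1
    print("N",N,"waypoints",[tuple(x[0].round(3)) for x in X[::3]])
    print("; ".join("%.0f %.0f %.0f %.3f %.3f %.3f %g"%(*a,*b,hand) for a,b in D[:n]))
E
cat > s1.py <<'E'
from goals import *
q0=np.array(telemetry.observe()["q"])
e=ik(place(-.12,.05),Rpl,[np.array([-.98,1.06,.78,1.65,.73,1.45,2.42])],p,m=.1); print(e[0],e[1].round(3)); np.save("qpre.npy",e[1])
e=ik(place(-.028,.0),Rpl,[e[1]],p,m=.1); print(e[0],e[1].round(3))
plan([.601,.1287,.25],axes([0,1,0],[0,0,-1]),hand=-1)
E
python3 s1.py
```

```text
1.208661705494201e-06 [-1.043  1.061  0.756  1.53   0.678  1.61   2.48 ]
1.1529648769418442e-06 [-0.966  1.104  0.756  1.636  0.703  1.445  2.39 ]
t 5.35 pos [0.601  0.1287 0.0038] F [ 0.1 -0.5 -0.1] gap 0.116 q [-0.65  0.49  0.46  1.79 -0.27  0.91 -0.07]
to go mm 246.2 rad 0.007
N 6
0.1 0.2 -41.0 0.001 -0.001 -0.000 -1; 0.1 0.2 -41.0 0.001 -0.001 -0.000 -1; 0.1 0.1 -41.0 0.001 -0.001 -0.000 -1; 0.1 0.1 -41.0 0.001 -0.001 -0.000 -1; 0.1 0.1 -41.0 0.001 -0.001 -0.000 -1
```

>>> step_arm --plan "0 0 -20 0 0 0 -1; 0 0 -40 0 0 0 -1; 0 0 -45 0 0 0 -1; 0 0 -45 0 0 0 -1; 0 0 -45 0 0 0 -1"

```text
t: 5.85
ee_pos: [0.5948, 0.1268, 0.1967]
tool_rot: [0.708, 0.706, -0.004, -0.002]
force: [1.8, 0.4, -1.4]
finger_gap: 0.11
```

>>> step_arm --plan "0 0 -30 0 0 0 -1; 0 0 -10 0 0 0 -1; 0 0 0 0 0 0 -1"

```text
t: 6.15
ee_pos: [0.5975, 0.127, 0.2445]
tool_rot: [0.708, 0.706, 0.0, -0.0]
force: [0.5, 0.7, -0.6]
finger_gap: 0.111
```

```bash
python3 -c "
from goals import *
im=cams.read_camera('scene'); cv2.imwrite('pics/s2.png',im)
im=cams.read_camera('top'); cv2.imwrite('pics/t2.png',im)
jpath(np.load('qpre.npy'))"
```

```text
t 6.25 pos [0.5966 0.1268 0.2423] F [ 0.4 -0.3 -1. ] gap 0.110 q [-0.72  0.26  0.53  1.56 -0.14  1.36 -0.17]
N 26 waypoints [(np.float64(0.597), np.float64(0.127), np.float64(0.242)), (np.float64(0.591), np.float64(0.098), np.float64(0.202)), (np.float64(0.586), np.float64(0.068), np.float64(0.171)), (np.float64(0.582), np.float64(0.038), np.float64(0.151)), (np.float64(0.581), np.float64(0.011), np.float64(0.141)), (np.float64(0.582), np.float64(-0.013), np.float64(0.14)), (np.float64(0.588), np.float64(-0.03), np.float64(0.147)), (np.float64(0.596), np.float64(-0.04), np.float64(0.16)), (np.float64(0.608), np.float64(-0.041), np.float64(0.178))]
-9 -2 15 0.027 -0.052 -0.113 -1; -9 -2 14 0.032 -0.050 -0.113 -1; -8 -3 13 0.037 -0.047 -0.114 -1; -7 -4 13 0.041 -0.043 -0.114 -1; -7 -4 12 0.045 -0.040 -0.114 -1
```

View pics/s2.png

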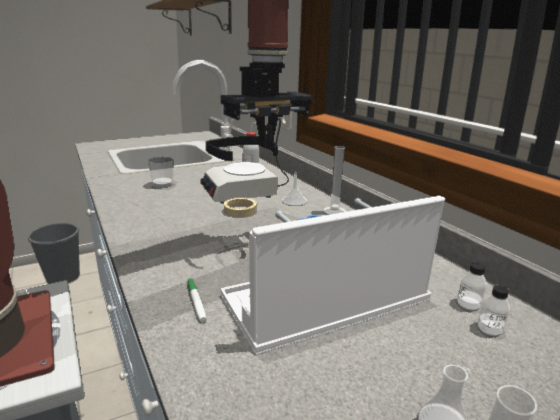

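The frame hangs level from the gripper, at about (240,150). The joint path dips too low, so I'll do the rotation higher up and further from the rack.

```bash
python3 -c "
from goals import *
for pos in ([.6,.1,.33],[.6,.06,.36],[.55,.08,.36],[.6,.03,.33],[.6,.03,.3]):
    e=ik(np.array(pos),Rpl,[np.load('qpre.npy'),telemetry.observe()['q']],p,m=.1); print(e[0],e[1].round(2)); 
    np.save('qrot.npy',e[1]); jpath(e[1])
"
```

```text
0.026446893472443438 [-1.02  0.85  0.51  1.35  0.88  1.99  2.55]
t 6.25 pos [0.5966 0.1268 0.2423] F [ 0.4 -0.3 -1. ] gap 0.110 q [-0.72  0.26  0.53  1.56 -0.14  1.36 -0.17]
N 29 waypoints [(np.float64(0.597), np.float64(0.127), np.float64(0.242)), (np.float64(0.586), np.float64(0.108), np.float64(0.225)), (np.float64(0.578), np.float64(0.088), np.float64(0.215)), (np.float64(0.573), np.float64(0.071), np.float64(0.213)), (np.float64(0.572), np.float64(0.056), np.float64(0.219)), (np.float64(0.574), np.float64(0.047), np.float64(0.231)), (np.float64(0.578), np.float64(0.043), np.float64(0.248)), (np.float64(0.584), np.float64(0.048), np.float64(0.268)), (np.float64(0.59), np.float64(0.06), np.float64(0.291)), (np.float64(0.596), np.float64(0.081), np.float64(0.314))]
-6 -4 7 0.026 -0.048 -0.113 -1; -6 -4 6 0.030 -0.046 -0.113 -1; -5 -4 6 0.034 -0.043 -0.112 -1; -5 -4 5 0.037 -0.041 -0.111 -1; -4 -5 5 0.040 -0.037 -0.111 -1
0.025368017913453944 [-0.96  0.76  0.45  1.41  0.96  1.99  2.55]
t 6.25 pos [0.5966 0.1268 0.2423] F [ 0.4 -0.3 -1. ] gap 0.110 q [-0.72  0.26  0.53  1.56 -0.14  1
[... 2881 characters left out ...]
float64(0.242)), (np.float64(0.586), np.float64(0.101), np.float64(0.217)), (np.float64(0.578), np.float64(0.075), np.float64(0.201)), (np.float64(0.572), np.float64(0.05), np.float64(0.195)), (np.float64(0.57), np.float64(0.029), np.float64(0.197)), (np.float64(0.572), np.float64(0.013), np.float64(0.208)), (np.float64(0.576), np.float64(0.004), np.float64(0.225)), (np.float64(0.583), np.float64(0.003), np.float64(0.247)), (np.float64(0.591), np.float64(0.011), np.float64(0.273)), (np.float64(0.6), np.float64(0.03), np.float64(0.3))]
-8 -4 10 0.027 -0.051 -0.116 -1; -8 -4 9 0.031 -0.048 -0.116 -1; -7 -5 8 0.036 -0.045 -0.116 -1; -6 -5 8 0.040 -0.042 -0.116 -1; -6 -5 7 0.043 -0.039 -0.115 -1
```

>>> step_arm --plan "-4 -4 0 0.026 -0.05 -0.114 -1; -4 -5 0 0.030 -0.047 -0.114 -1; -4 -5 0 0.034 -0.045 -0.113 -1; -4 -6 0 0.038 -0.042 -0.113 -1; -4 -6 0 0.042 -0.038 -0.112 -1"

```text
t: 6.75
ee_pos: [0.5716, 0.0979, 0.2358]
tool_rot: [0.468, 0.87, -0.151, 0.012]
force: [0.9, 0.2, -0.2]
finger_gap: 0.113
```

```bash
cat > j.py <<'E'
from goals import *
e=ik(np.array([.6,.03,.33]),Rpl,[np.load('qpre.npy')],p,m=.1); jpath(e[1])
E
python3 j.py
```

```text
t 6.75 pos [0.5716 0.0979 0.2358] F [ 0.9  0.2 -0.2] gap 0.113 q [-0.73  0.35  0.46  1.5   0.08  1.53  0.29]
N 22 waypoints [(np.float64(0.572), np.float64(0.098), np.float64(0.236)), (np.float64(0.567), np.float64(0.07), np.float64(0.227)), (np.float64(0.566), np.float64(0.045), np.float64(0.227)), (np.float64(0.567), np.float64(0.025), np.float64(0.235)), (np.float64(0.572), np.float64(0.011), np.float64(0.25)), (np.float64(0.579), np.float64(0.006), np.float64(0.27)), (np.float64(0.588), np.float64(0.01), np.float64(0.295)), (np.float64(0.597), np.float64(0.023), np.float64(0.321))]
-6 -5 7 0.046 -0.036 -0.114 -1; -6 -6 6 0.049 -0.032 -0.113 -1; -5 -6 5 0.051 -0.027 -0.113 -1; -4 -6 5 0.054 -0.022 -0.112 -1; -4 -6 4 0.056 -0.017 -0.112 -1
```

>>> step_arm --plan "-5 -5 0 0.046 -0.036 -0.114 -1; -5 -6 0 0.049 -0.032 -0.113 -1; -4 -6 0 0.051 -0.027 -0.113 -1; -4 -6 0 0.054 -0.022 -0.112 -1; -4 -6 0 0.056 -0.017 -0.112 -1"

```text
t: 7.25
ee_pos: [0.5646, 0.063, 0.239]
tool_rot: [0.181, 0.936, -0.3, -0.041]
force: [-0.8, -0.6, -0.0]
finger_gap: 0.115
```

```bash
python3 j.py
```

```text
t 7.25 pos [0.5646 0.063  0.239 ] F [-0.8 -0.6 -0. ] gap 0.115 q [-0.74  0.45  0.38  1.45  0.3   1.67  0.8 ]
N 16 waypoints [(np.float64(0.565), np.float64(0.063), np.float64(0.239)), (np.float64(0.567), np.float64(0.039), np.float64(0.241)), (np.float64(0.572), np.float64(0.022), np.float64(0.252)), (np.float64(0.579), np.float64(0.013), np.float64(0.27)), (np.float64(0.588), np.float64(0.013), np.float64(0.293)), (np.float64(0.597), np.float64(0.024), np.float64(0.32))]
-4 -6 5 0.059 -0.012 -0.114 -1; -3 -6 4 0.060 -0.006 -0.114 -1; -2 -7 3 0.060 -0.001 -0.113 -1; -2 -7 2 0.060 0.005 -0.113 -1; -1 -7 2 0.060 0.011 -0.112 -1
```

>>> step_arm --plan "-4 -6 0 0.059 -0.012 -0.114 -1; -3 -6 0 0.060 -0.006 -0.114 -1; -2 -7 0 0.060 0 -0.113 -1; -2 -7 0 0.060 0.005 -0.113 -1; -1 -7 0 0.060 0.011 -0.112 -1"

```text
t: 7.75
ee_pos: [0.5713, 0.0343, 0.249]
tool_rot: [-0.11, 0.886, -0.42, -0.16]
force: [0.2, -0.3, -0.7]
finger_gap: 0.11
```

```bash
python3 j.py
```

```text
t 7.75 pos [0.5713 0.0343 0.249 ] F [ 0.2 -0.3 -0.7] gap 0.110 q [-0.74  0.57  0.31  1.42  0.54  1.8   1.34]
N 11 waypoints [(np.float64(0.571), np.float64(0.034), np.float64(0.249)), (np.float64(0.579), np.float64(0.021), np.float64(0.261)), (np.float64(0.587), np.float64(0.016), np.float64(0.282)), (np.float64(0.595), np.float64(0.021), np.float64(0.309))]
-1 -6 2 0.056 0.017 -0.108 -1; 0 -7 1 0.055 0.022 -0.107 -1; 1 -7 0 0.053 0.027 -0.106 -1; 2 -7 -1 0.050 0.032 -0.106 -1; 3 -7 -2 0.047 0.037 -0.105 -1
```

>>> step_arm --plan "-1 -6 0 0.056 0.017 -0.108 -1; 0 -7 0 0.055 0.022 -0.107 -1; 1 -7 0 0.053 0.027 -0.106 -1; 2 -7 -1 0.050 0.032 -0.106 -1; 3 -7 -2 0.047 0.037 -0.105 -1"

```text
t: 8.25
ee_pos: [0.5847, 0.0175, 0.265]
tool_rot: [-0.343, 0.738, -0.484, -0.322]
force: [-0.2, -0.6, -0.6]
finger_gap: 0.11
```

```bash
python3 j.py; python3 -c "
from goals import *
plan([.6,.03,.3],Rpl,hand=-1)"
```

```text
t 8.25 pos [0.5847 0.0175 0.265 ] F [-0.2 -0.6 -0.6] gap 0.110 q [-0.75  0.67  0.25  1.44  0.78  1.89  1.87]
N 6 waypoints [(np.float64(0.585), np.float64(0.018), np.float64(0.265)), (np.float64(0.594), np.float64(0.018), np.float64(0.291)), (np.float64(0.6), np.float64(0.03), np.float64(0.33))]
4 -6 -2 0.040 0.040 -0.099 -1; 6 -6 -3 0.036 0.044 -0.097 -1; 8 -6 -4 0.032 0.048 -0.095 -1; 10 -5 -5 0.027 0.051 -0.093 -1; 12 -4 -6 0.022 0.053 -0.091 -1
t 8.25 pos [0.5847 0.0175 0.265 ] F [-0.2 -0.6 -0.6] gap 0.110 q [-0.75  0.67  0.25  1.44  0.78  1.89  1.87]
to go mm 40.2 rad 0.658
N 5
3.4 -5.2 -5.1 0.036 0.059 -0.112 -1; 4.3 -5.0 -4.6 0.036 0.059 -0.112 -1; 5.1 -4.6 -4.2 0.036 0.059 -0.112 -1; 5.8 -4.1 -3.7 0.036 0.059 -0.112 -1; 6.5 -3.6 -3.2 0.036 0.059 -0.112 -1
```

>>> step_arm --plan "3 -5 -5 0.036 0.059 -0.112 -1; 4 -5 -5 0.036 0.059 -0.112 -1; 5 -5 -4 0.036 0.059 -0.112 -1; 6 -4 -4 0.036 0.059 -0.112 -1; 6 -4 -3 0.036 0.059 -0.112 -1"

```text
t: 8.75
ee_pos: [0.6004, 0.0293, 0.2886]
tool_rot: [0.495, -0.496, 0.48, 0.528]
force: [0.1, -0.5, -1.0]
finger_gap: 0.112
```

```bash
python3 -c "
from goals import *
print(place(-.12,.05))
cv2.imwrite('pics/s3.png',cams.read_camera('scene'))
cv2.imwrite('pics/t3.png',cams.read_camera('top'))
plan(place(-.12,.05),Rpl,hand=-1)"
```

```text
[ 0.61641339 -0.03624713  0.191     ]
t 8.85 pos [0.5998 0.0299 0.2872] F [-0.1  0.6 -1.2] gap 0.116 q [-0.78  0.79  0.22  1.47  1.02  2.01  2.44]
to go mm 117.9 rad 0.050
N 3
-32.1 -8.1 21.2 -0.004 -0.006 0.015 -1; -32.1 -7.7 21.3 -0.004 -0.006 0.015 -1; -32.1 -7.3 21.5 -0.004 -0.006 0.015 -1
```

View pics/s3.png

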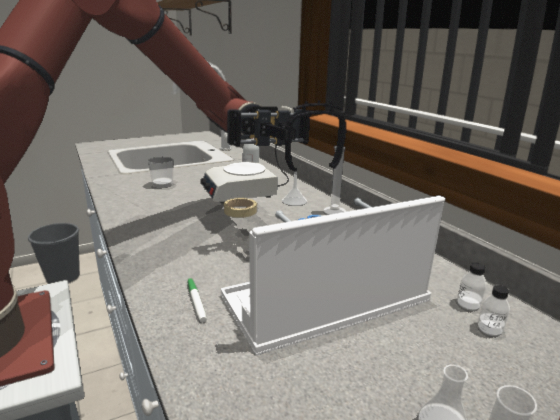

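View pics/t3.png

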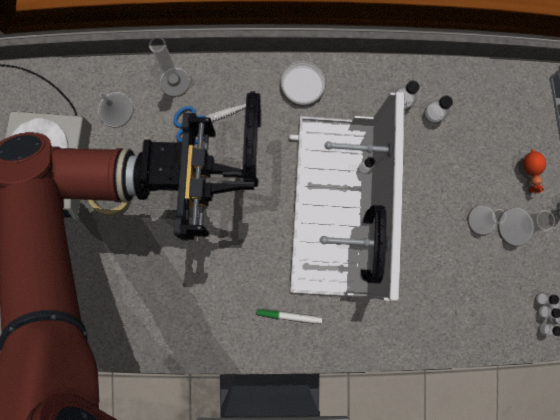

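The frame is upright, brow on top, jaw on the near-side temple, and the top view shows it at (252,97)–(249,180). Next I'll move it in front of the free bar.

>>> step_arm --plan "-30 -8 15 -0.004 -0.006 0.015 -1; -30 -8 20 -0.004 -0.006 0.015 -1; -28 -7 20 -0.004 -0.006 0.015 -1; 0 0 0 0 0 0 -1"

```text
t: 9.25
ee_pos: [0.6164, -0.0293, 0.1915]
tool_rot: [-0.483, 0.52, -0.485, -0.511]
force: [-0.8, -0.0, -0.9]
finger_gap: 0.111
```

```bash
python3 -c "
from goals import *
plan(place(-.075,.04),Rpl,hand=-1)
im=cams.read_camera('top'); crop('top',im,200,70,190,145,4,'t4.png')
s=telemetry.observe(); R=Ro.from_quat(s['tool_rot']); 
f=lambda x,y,z:np.array(s['ee_pos'])+R.apply(np.array([-(x-39),-(y-66),-6-z])/1e3)
for P in [(-6,71,-10),(0,0,0),(-27,0,0),(39,-71,0),(0,-60,0)]: print(P,f(*P).round(4),proj('top',[f(*P)]).round(1))
"
```

```text
t 9.25 pos [ 0.6164 -0.0293  0.1915] F [-0.8 -0.  -0.9] gap 0.111 q [-0.7   0.9   0.22  1.5   0.98  1.87  2.28]
to go mm 53.0 rad 0.014
N 2
-5.0 -0.3 26.0 0.002 0.004 -0.005 -1; -5.1 -0.2 26.0 0.002 0.004 -0.005 -1
(-6, 71, -10) [ 0.6209 -0.0323  0.2381] [[292.8 170.6]]
(0, 0, 0) [ 0.5508 -0.0178  0.2314] [[284.3 213.3]]
(-27, 0, 0) [ 0.5504 -0.018   0.2584] [[285.  211.7]]
(39, -71, 0) [ 0.4804 -0.0131  0.1916] [[280.9 256.8]]
(0, -60, 0) [ 0.4909 -0.0141  0.2307] [[282.2 249.8]]
```

View pics/t4.png

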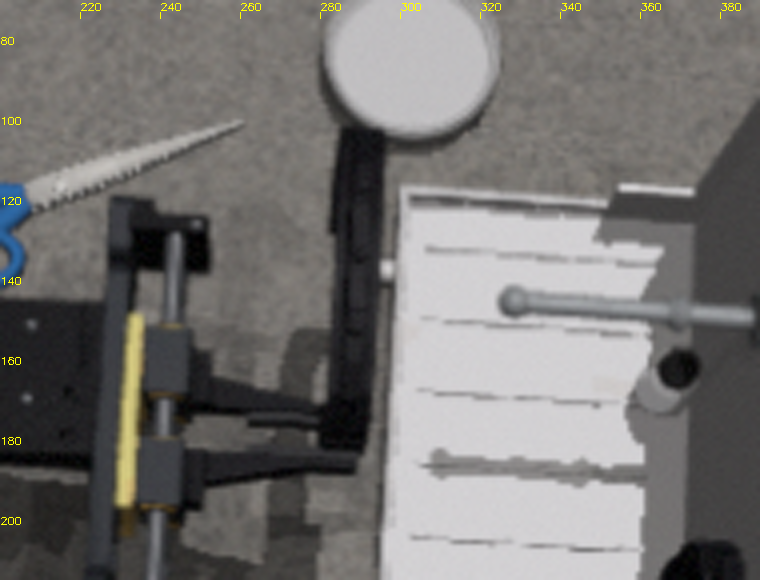

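```bash
python3 -c "
from goals import *
s=telemetry.observe(); R=Ro.from_quat(s['tool_rot']); 
f=lambda x,y,z:np.array(s['ee_pos'])+R.apply(np.array([-(x-39),(y-66),-6-z])/1e3)
for P in [(39,-71,-10),(39,-71,10),(39,71,-10),(39,71,10),(0,0,0),(-27,0,-10),(-27,0,10)]: print(P,f(*P).round(4),proj('top',[f(*P)]).round(1))
"
```

```text
(39, -71, -10) [ 0.7532 -0.0401  0.1947] [[295.1 102.3]]
(39, -71, 10) [ 0.7545 -0.0202  0.1949] [[283.9 101.6]]
(39, 71, -10) [ 0.6115 -0.0313  0.193 ] [[290.9 180.9]]
(39, 71, 10) [ 0.6128 -0.0113  0.1932] [[279.4 180.2]]
(0, 0, 0) [ 0.6825 -0.0261  0.233 ] [[288.6 135.2]]
(-27, 0, -10) [ 0.6816 -0.0363  0.2599] [[295.6 131.6]]
(-27, 0, 10) [ 0.6828 -0.0163  0.26  ] [[283.4 130.8]]
```

The picture matches the predicted frame edges to within about 1 px, so I'll go on over the bar.

>>> step_arm --plan "0 0 26 0.002 0.004 -0.005 -1; -3 0 26 0.002 0.004 -0.005 -1; 0 0 22 0 0 0 -1; 0 0 18 0 0 0 -1; 0 0 0 0 0 0 -1"

```text
t: 9.8
ee_pos: [0.6119, -0.1196, 0.1907]
tool_rot: [-0.484, 0.519, -0.487, -0.509]
force: [-0.1, -0.8, -1.6]
finger_gap: 0.111
```

```bash
python3 -c "
from goals import *
plan(place(-.028,.02),Rpl,hand=-1,vmax=15)
im=cams.read_camera('top'); crop('top',im,250,70,160,145,5,'t5.png')
im=cams.read_camera('scene'); crop('scene',im,180,80,280,200,3,'s5.png')
"
```

```text
t 9.80 pos [ 0.6119 -0.1196  0.1907] F [-0.1 -0.8 -1.6] gap 0.111 q [-0.63  0.84  0.26  1.63  1.05  1.75  2.24]
to go mm 30.9 rad 0.015
N 3
-9.9 0.3 2.9 -0.001 0.003 -0.004 -1; -9.9 0.2 2.9 -0.001 0.003 -0.004 -1; -9.9 0.2 2.9 -0.001 0.003 -0.004 -1
```

View pics/t5.png

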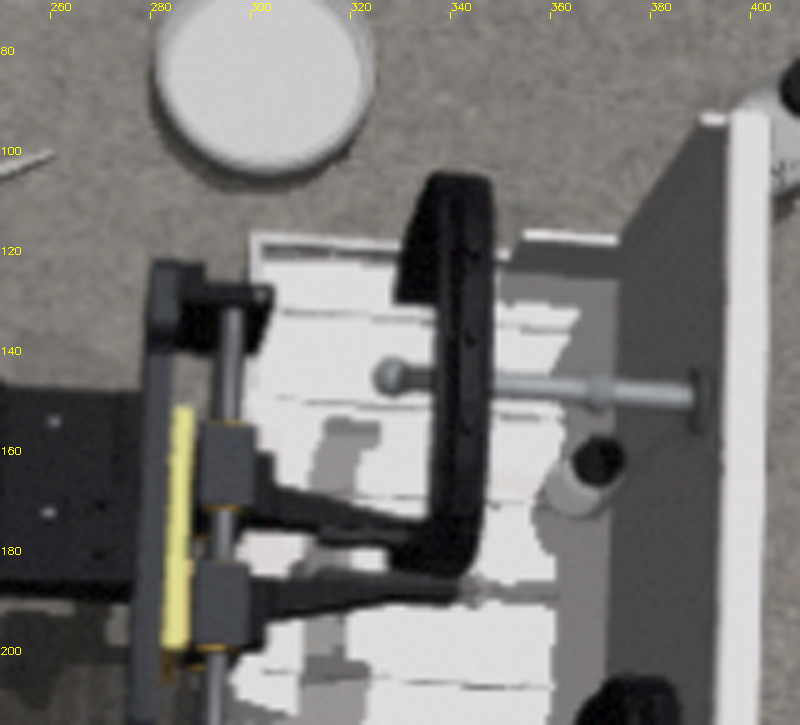

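View pics/s5.png

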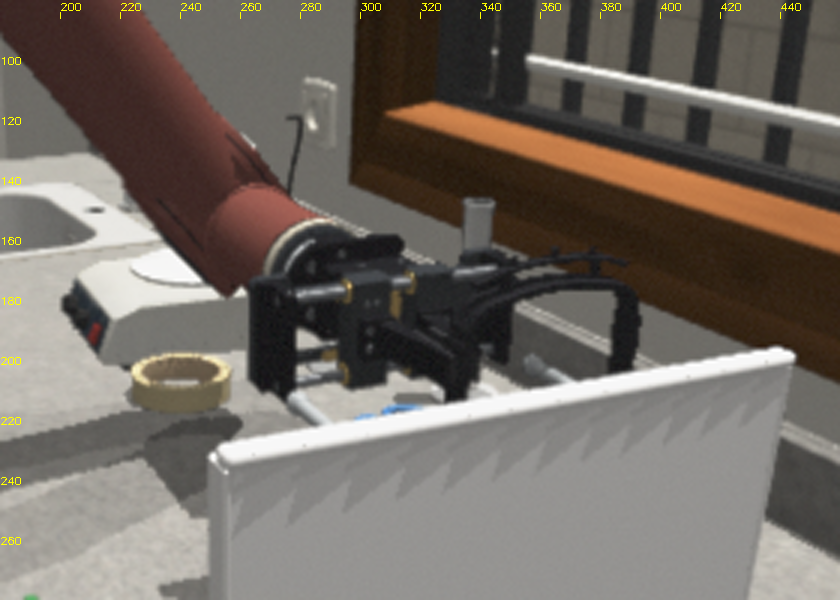

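The brow is over the bar: columns 336–348, between the knob at 326 and the ring at 369, and centred on it. Lowering now.

>>> step_arm --plan "-12 0 2 0 0.003 -0.004 -1; -12 0 1 0 0 -0.004 -1; -12 0 1 0 0 0 -1; -6 0 0 0 0 0 -1; 0 0 0 0 0 0 -1"

```text
t: 10.4
ee_pos: [0.6138, -0.1165, 0.1423]
tool_rot: [-0.489, 0.515, -0.486, -0.509]
force: [-0.8, 0.6, -1.2]
finger_gap: 0.113
```

```bash
python3 -c "
from goals import *
plan(place(-.028,.002),Rpl,hand=-1,vmax=15)"
```

```text
t 10.40 pos [ 0.6138 -0.1165  0.1423] F [-0.8  0.6 -1.2] gap 0.113 q [-0.62  0.92  0.24  1.61  1.03  1.73  2.2 ]
to go mm 11.9 rad 0.015
N 1
0.8 2.3 11.7 -0.012 0.009 -0.002 -1
```

>>> step_arm --plan "3 2 8 -0.012 0.009 0 -1; 0 0 4 0 0 0 -1; 0 0 0 0 0 0 -1"

```text
t: 10.7
ee_pos: [0.611, -0.1295, 0.1455]
tool_rot: [-0.483, 0.515, -0.485, -0.515]
force: [-0.3, -0.2, -1.3]
finger_gap: 0.109
```

```bash
python3 -c "
from goals import *
plan(place(-.028,.0),Rpl,hand=-1,vmax=15)"
```

```text
t 10.70 pos [ 0.611  -0.1295  0.1455] F [-0.3 -0.2 -1.3] gap 0.109 q [-0.61  0.92  0.25  1.62  1.04  1.72  2.2 ]
to go mm 4.8 rad 0.003
N 1
-4.5 0.2 -1.4 0.001 -0.002 -0.002 -1
```

>>> step_arm --plan "-2 0 0 0 0 0 -1; -2 0 0 0 0 0 -1; 0 0 0 0 0 0 -1"

```text
t: 11.0
ee_pos: [0.6111, -0.1298, 0.1421]
tool_rot: [-0.483, 0.516, -0.485, -0.515]
force: [0.5, 0.2, -1.7]
finger_gap: 0.112
```

>>> step_arm --plan "-2 0 0 0 0 0 -1; 0 0 0 0 0 0 -1"

```text
t: 11.2
ee_pos: [0.6112, -0.1296, 0.14]
tool_rot: [-0.483, 0.516, -0.485, -0.515]
force: [0.2, -1.3, -0.3]
finger_gap: 0.11
```

>>> step_arm --plan "-2 0 0 0 0 0 -1; 0 0 0 0 0 0 -1"

```text
t: 11.4
ee_pos: [0.6113, -0.1295, 0.1379]
tool_rot: [-0.483, 0.516, -0.486, -0.514]
force: [0.0, -0.1, -0.1]
finger_gap: 0.113
```

```bash
python3 -c "
from goals import *
s=telemetry.observe(); print(s['force'],s['moment'],s['ee_pos'])
im=cams.read_camera('top'); crop('top',im,250,70,160,145,5,'t6.png')
s=telemetry.observe(); print(s['force'],s['moment'])
"
```

```text
[ 0.03023737 -0.11258843 -0.06962702] [1.33371527 0.10117005 0.00634955] [ 0.61132224 -0.12945347  0.13790275]
[ 0.02248582 -0.19936295 -1.55318317] [ 1.4021592   0.10451198 -0.02303767]
```

View pics/t6.png

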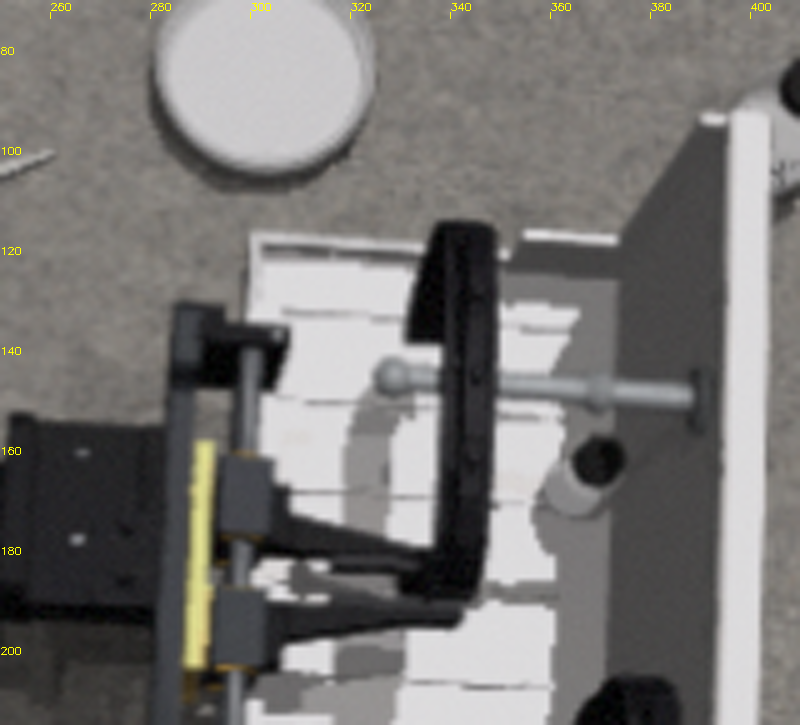

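```bash
python3 -c "
from goals import *
s=telemetry.observe(); R=Ro.from_quat(s['tool_rot']); 
f=lambda x,y,z:np.array(s['ee_pos'])+R.apply(np.array([-(x-39),(y-66),-6-z])/1e3)
print(f(0,0,0), org+.085*rY-.028*rx, np.dot(f(0,0,0)-org,rY),np.dot(f(0,0,0)-org,rx), 'tilt',R.as_matrix().round(3))
for P in [(39,-71,-10),(39,-71,10),(39,71,-10),(39,71,10),(0,0,0),(-27,0,-10),(-27,0,10)]: print(P,f(*P).round(4),proj('top',[f(*P)]).round(1))
"
```

```text
[ 0.67745741 -0.12744215  0.17725403] [ 0.67712841 -0.1260563   0.        ] 0.08541165759751645 -0.026636414687900123 tilt [[-0.004 -0.998 -0.062]
 [ 0.001  0.062 -0.998]
 [ 1.    -0.004  0.001]]
(39, -71, -10) [ 0.7479 -0.1418  0.1385] [[347.  114.9]]
(39, -71, 10) [ 0.7491 -0.1219  0.1385] [[336.6 114.2]]
(39, 71, -10) [ 0.6061 -0.1331  0.138 ] [[344.4 188.9]]
(39, 71, 10) [ 0.6074 -0.1131  0.138 ] [[333.6 188.3]]
(0, 0, 0) [ 0.6775 -0.1274  0.1773] [[343.6 146.2]]
(-27, 0, -10) [ 0.6767 -0.1374  0.2043] [[351.6 143. ]]
(-27, 0, 10) [ 0.678  -0.1174  0.2042] [[340.2 142.2]]
```

The predicted edges match the picture and the brow is on the bar. Letting go now.

>>> step_arm --plan "0 0 0 0 0 0 -0.8; 0 0 0 0 0 0 -0.6; 0 0 0 0 0 0 -0.4; 0 0 0 0 0 0 -0.3; 0 0 0 0 0 0 -0.3"

```text
t: 11.95
ee_pos: [0.6115, -0.1295, 0.1386]
tool_rot: [-0.483, 0.516, -0.486, -0.514]
force: [0.5, -0.3, 1.1]
finger_gap: 0.324
```

```bash
python3 -c "
from goals import *
log()
im=cams.read_camera('top'); crop('top',im,250,70,160,145,5,'t7.png')
im=cams.read_camera('scene'); crop('scene',im,180,80,280,200,3,'s7.png')
"
```

```text
(no output)
```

View pics/t7.png

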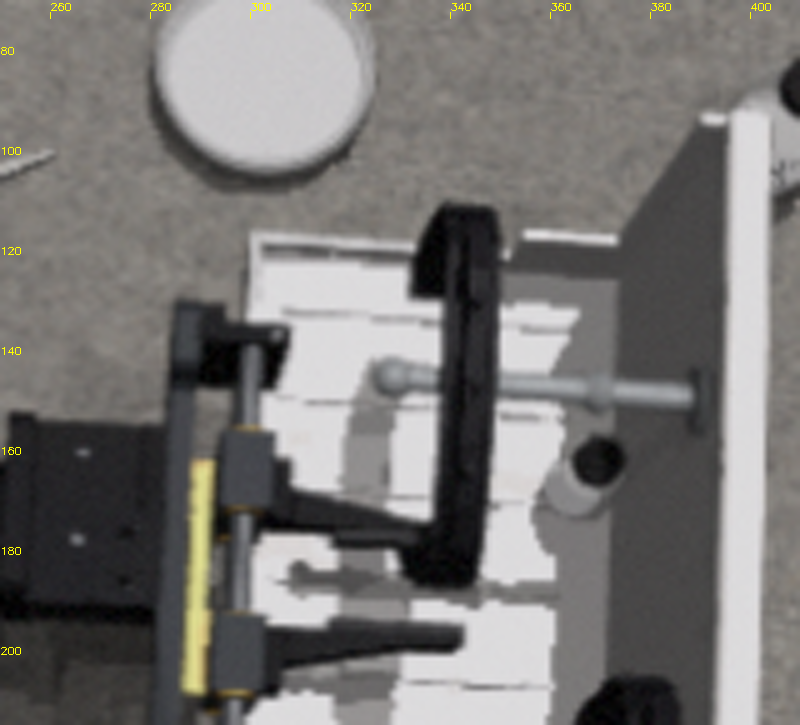

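View pics/s7.png

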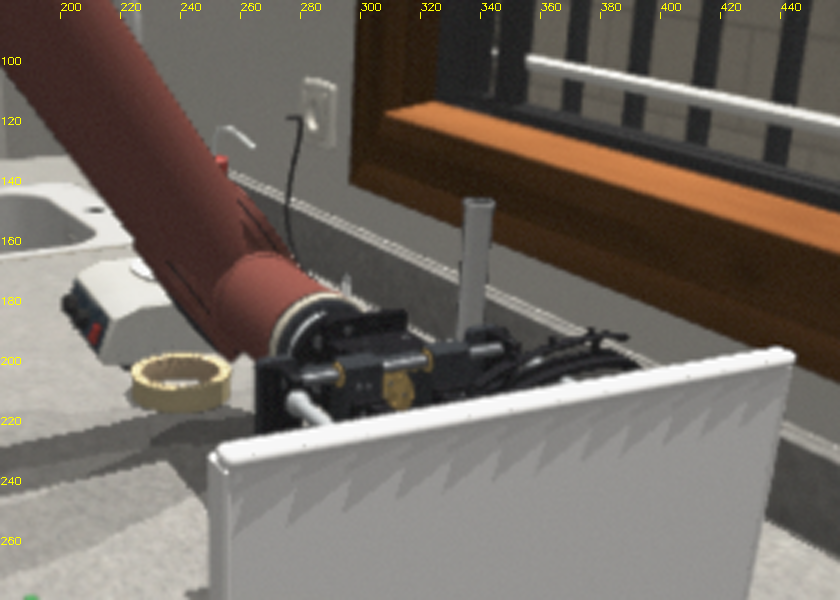

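The frame hangs on the bar but the inner finger still touches the temple (row ~178). I'll centre the fingers, then back out.

>>> step_arm --plan "0 -3 0 0 0 0 -0.3; 0 -4 0 0 0 0 -0.3; 0 0 0 0 0 0 -0.3; 0 0 0 0 0 0 -0.3"

```text
t: 12.45
ee_pos: [0.6193, -0.13, 0.1387]
tool_rot: [-0.483, 0.516, -0.486, -0.514]
force: [0.9, 0.1, -0.4]
finger_gap: 0.348
```

```bash
python3 -c "
from goals import *
log()
im=cams.read_camera('top'); crop('top',im,250,70,160,145,5,'t8.png')
"
```

```text
(no output)
```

View pics/t8.png

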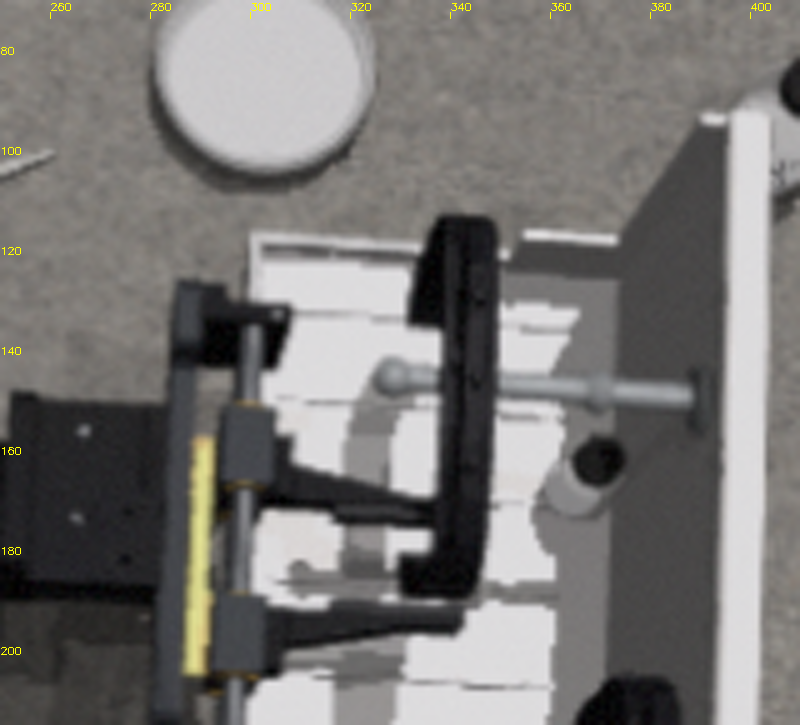

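The frame hangs free, with the fingers at rows 171 and 194 and the temple at 183–188. Retreating straight back.

>>> step_arm --plan "0 0 -20 0 0 0 -0.3; 0 0 -30 0 0 0 -0.3; 0 0 -35 0 0 0 -0.3; 0 0 -30 0 0 0 -0.3; 10 0 -10 0 0 0 -0.3"

```text
t: 13.0
ee_pos: [0.6256, 0.0003, 0.1477]
tool_rot: [0.483, -0.516, 0.485, 0.516]
force: [-0.0, -0.0, -0.2]
finger_gap: 0.351
```

```bash
cat > pushg.py <<'E'
from goals import *
def Rp(deg): 
    a=np.radians(deg); return axes(-rx*np.cos(a)-Z*np.sin(a), -Z*np.cos(a)+rx*np.sin(a))
def pp(xr,z,dy=0): return org+rx*xr+rY*(.085+dy)+Z*z
E
python3 -c "
from pushg import *
im=cams.read_camera('top'); crop('top',im,250,70,160,145,5,'t9.png')
q=np.array(telemetry.observe()['q'])
for d in (0,15,25):
  for x in (-.065,.026):
    e=ik(pp(x,.172),Rp(d),[np.array([-.6,.5,.4,1.7,-.2,1,.1])],p,m=.1); print(d,x,e[0],e[1].round(2))
e=ik(np.array([.62,-.02,.30]),Rp(15),[e[1]],p,m=.1); print(e)
jpath(e[1],hand=.1)
"
```

```text
0 -0.065 3.37951599997563e-06 [-0.32  0.47  0.54  1.46 -0.24  1.28  0.18]
0 0.026 4.442413345346836e-06 [-0.18  0.5   0.55  1.42 -0.26  1.3   0.32]
15 -0.065 2.302023920101315e-06 [-0.51  0.49  0.62  1.47 -0.02  1.26 -0.01]
15 0.026 2.3568731738611397e-06 [-0.39  0.5   0.63  1.48 -0.03  1.22  0.13]
25 -0.065 2.5276496027512906e-06 [-0.63  0.54  0.68  1.48  0.11  1.26 -0.12]
25 0.026 1.92383777708665e-06 [-0.52  0.53  0.7   1.51  0.11  1.2  -0.  ]
(np.float64(1.12074800782763e-06), array([-0.69244794,  0.30318113,  0.64810148,  1.44185726,  0.07877664,
        1.48841416, -0.13155978]))
t 13.05 pos [0.6263 0.001  0.1501] F [-0.3  2.2  1.2] gap 0.350 q [-0.71  1.    0.2   1.41  0.96  1.9   2.26]
N 27 waypoints [(np.float64(0.626), np.float64(0.001), np.float64(0.15)), (np.float64(0.619), np.float64(-0.013), np.float64(0.166)), (np.float64(0.611), np.float64(-0.024), np.float64(0.18)), (np.float64(0.605), np.float64(-0.031), np.float64(0.193)), (np.float64(0.602), np.float64(-0.035), np.float64(0.205)), (np.float64(0.6), np.float64(-0.035), np.float64(0.218)), (np.float64(0.601), np.float64(-0.033), np.float64(0.232)), (np.float64(0.605), np.float64(-0.029), np.float64(0.25)), (np.float64(0.612), np.float64(-0.024), np.float64(0.273)), (np.float64(0.62), np.float64(-0.02), np.float64(0.3))]
6 2 5 -0.026 -0.038 0.106 0.1; 6 2 5 -0.028 -0.036 0.106 0.1; 6 1 4 -0.031 -0.035 0.107 0.1; 6 0 4 -0.034 -0.032 0.107 0.1; 5 -0 3 -0.037 -0.030 0.108 0.1
```

View pics/t9.png

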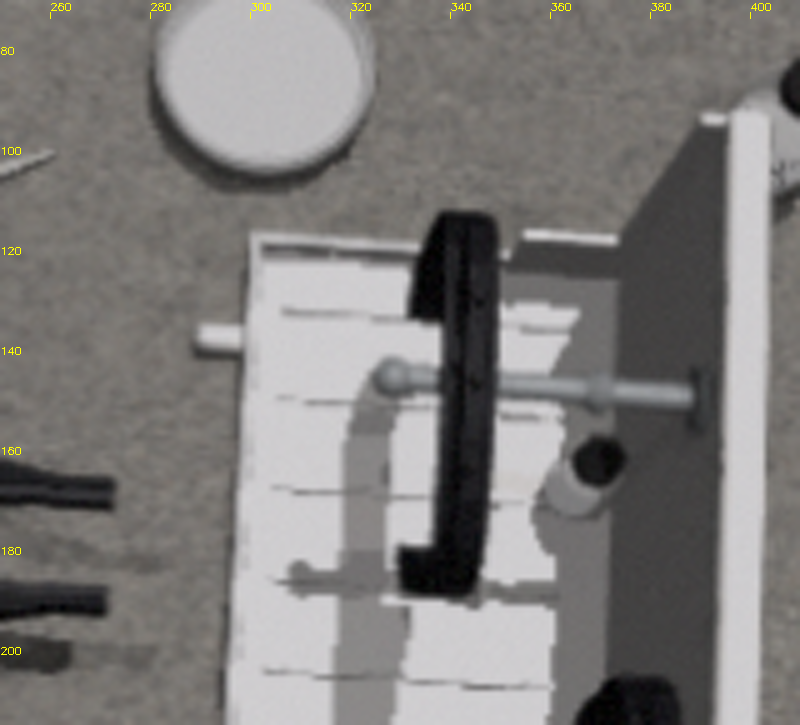

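The frame hangs freely in front of the ring at columns 337–349, rows 112–189. I'll turn the gripper to point down for the push.

>>> step_arm --plan "14 2 -4 -0.026 -0.038 0.106 0.1; 14 2 -4 -0.028 -0.036 0.106 0.1; 14 1 -3 -0.031 -0.035 0.107 0.1; 12 0 0 -0.034 -0.032 0.107 0.1; 10 0 0 -0.037 -0.030 0.108 0.1"

```text
t: 13.55
ee_pos: [0.6074, 0.0084, 0.2131]
tool_rot: [-0.322, 0.707, -0.519, -0.356]
force: [-0.3, 0.3, -0.2]
finger_gap: 0.546
```

```bash
cat > j2.py <<'E'
from pushg import *
e=ik(np.array([.62,0.0,.30]),Rp(15),[np.array([-.69,.3,.65,1.44,.08,1.49,-.13])],p,m=.1)
jpath(e[1],hand=.1,step=.14)
E
python3 j2.py
```

```text
t 13.55 pos [0.6074 0.0084 0.2131] F [-0.3  0.3 -0.2] gap 0.546 q [-0.73  0.83  0.26  1.38  0.8   1.9   1.83]
N 20 waypoints [(np.float64(0.607), np.float64(0.008), np.float64(0.213)), (np.float64(0.601), np.float64(-0.003), np.float64(0.221)), (np.float64(0.597), np.float64(-0.01), np.float64(0.228)), (np.float64(0.595), np.float64(-0.013), np.float64(0.236)), (np.float64(0.597), np.float64(-0.012), np.float64(0.247)), (np.float64(0.603), np.float64(-0.008), np.float64(0.262)), (np.float64(0.612), np.float64(-0.003), np.float64(0.283))]
4 -1 4 -0.042 -0.031 0.116 0.1; 4 -1 3 -0.045 -0.028 0.117 0.1; 3 -2 3 -0.047 -0.024 0.117 0.1; 3 -2 2 -0.050 -0.020 0.118 0.1; 2 -2 1 -0.052 -0.016 0.119 0.1
```

>>> step_arm --plan "4 -1 0 -0.042 -0.031 0.116 0.1; 4 -1 0 -0.045 -0.028 0.117 0.1; 3 -2 0 -0.047 -0.024 0.117 0.1; 3 -2 0 -0.050 -0.020 0.118 0.1; 2 -2 0 -0.052 -0.016 0.119 0.1"

```text
t: 14.05
ee_pos: [0.5997, -0.0005, 0.2341]
tool_rot: [-0.077, 0.85, -0.49, -0.177]
force: [0.0, -0.4, 0.8]
finger_gap: 0.548
```

```bash
python3 j2.py
```

```text
t 14.05 pos [ 5.997e-01 -5.000e-04  2.341e-01] F [ 0.  -0.4  0.8] gap 0.548 q [-0.72  0.7   0.34  1.37  0.62  1.82  1.31]
N 15 waypoints [(np.float64(0.6), np.float64(-0.0), np.float64(0.234)), (np.float64(0.597), np.float64(-0.006), np.float64(0.241)), (np.float64(0.598), np.float64(-0.008), np.float64(0.249)), (np.float64(0.602), np.float64(-0.006), np.float64(0.261)), (np.float64(0.609), np.float64(-0.003), np.float64(0.277)), (np.float64(0.62), np.float64(-0.0), np.float64(0.3))]
2 -3 1 -0.052 -0.011 0.116 0.1; 1 -3 1 -0.054 -0.006 0.117 0.1; 1 -3 -0 -0.054 -0.001 0.118 0.1; 0 -3 -1 -0.055 0.003 0.118 0.1; -0 -2 -1 -0.055 0.008 0.119 0.1
```

>>> step_arm --plan "2 -3 1 -0.052 -0.011 0.116 0.1; 1 -3 1 -0.054 -0.006 0.117 0.1; 1 -3 0 -0.054 0 0.118 0.1; 0 -3 -1 -0.055 0.003 0.118 0.1; 0 -2 -1 -0.055 0.008 0.119 0.1"

```text
t: 14.55
ee_pos: [0.595, -0.0142, 0.2497]
tool_rot: [0.209, 0.894, -0.395, -0.029]
force: [0.4, 0.2, -0.3]
finger_gap: 0.548
```

```bash
python3 j2.py
```

```text
t 14.55 pos [ 0.595  -0.0142  0.2497] F [ 0.4  0.2 -0.3] gap 0.548 q [-0.71  0.55  0.44  1.4   0.44  1.71  0.8 ]
N 10 waypoints [(np.float64(0.595), np.float64(-0.014), np.float64(0.25)), (np.float64(0.598), np.float64(-0.012), np.float64(0.259)), (np.float64(0.606), np.float64(-0.007), np.float64(0.273)), (np.float64(0.616), np.float64(-0.002), np.float64(0.292))]
-1 -1 -2 -0.053 0.014 0.117 0.1; -1 -1 -3 -0.052 0.018 0.117 0.1; -1 -1 -4 -0.051 0.023 0.118 0.1; -2 -0 -4 -0.049 0.027 0.118 0.1; -2 0 -5 -0.047 0.031 0.119 0.1
```

>>> step_arm --plan "-1 -1 -3 -0.053 0.014 0.117 0.1; -1 -1 -4 -0.052 0.018 0.117 0.1; -1 -1 -4 -0.051 0.023 0.118 0.1; -2 0 -4 -0.049 0.027 0.118 0.1; -2 0 -5 -0.047 0.031 0.119 0.1"

```text
t: 15.05
ee_pos: [0.6003, -0.0143, 0.2715]
tool_rot: [0.497, 0.828, -0.251, 0.065]
force: [0.8, -0.2, -0.2]
finger_gap: 0.547
```

```bash
python3 -c "
from pushg import *
print(pp(-.068,.25)); plan(pp(-.068,.25),Rp(15),hand=.1)"
```

```text
[ 0.67953111 -0.08612852  0.25      ]
t 15.05 pos [ 0.6003 -0.0143  0.2715] F [ 0.8 -0.2 -0.2] gap 0.547 q [-0.7   0.41  0.54  1.42  0.26  1.6   0.29]
to go mm 109.1 rad 0.628
N 5
-17.7 9.6 8.4 -0.036 0.042 0.112 0.1; -16.9 11.3 8.0 -0.036 0.042 0.112 0.1; -15.9 12.8 7.8 -0.036 0.042 0.112 0.1; -14.7 14.2 7.6 -0.036 0.042 0.112 0.1; -13.3 15.5 7.6 -0.036 0.042 0.112 0.1
```

>>> step_arm --plan "-17 10 6 -0.036 0.042 0.112 0.1; -16 11 6 -0.036 0.042 0.112 0.1; -15 13 6 -0.036 0.042 0.112 0.1; -14 14 6 -0.036 0.042 0.112 0.1; -13 15 7 -0.036 0.042 0.112 0.1"

```text
t: 15.55
ee_pos: [0.6787, -0.0854, 0.2601]
tool_rot: [0.731, 0.671, -0.087, 0.09]
force: [0.1, -0.1, -0.0]
finger_gap: 0.548
```

```bash
python3 -c "
from pushg import *
plan(pp(-.068,.21),Rp(15),hand=.1)
im=cams.read_camera('top'); crop('top',im,250,70,160,145,5,'t10.png')
im=cams.read_camera('scene'); crop('scene',im,180,80,280,200,3,'s10.png')
"
```

```text
t 15.55 pos [ 0.6787 -0.0854  0.2601] F [ 0.1 -0.1 -0. ] gap 0.548 q [-0.52  0.44  0.64  1.37 -0.    1.41 -0.02]
to go mm 50.1 rad 0.030
N 2
5.9 0.1 24.3 0.004 -0.005 -0.013 0.1; 6.0 0.3 24.3 0.004 -0.005 -0.013 0.1
```

View pics/t10.png

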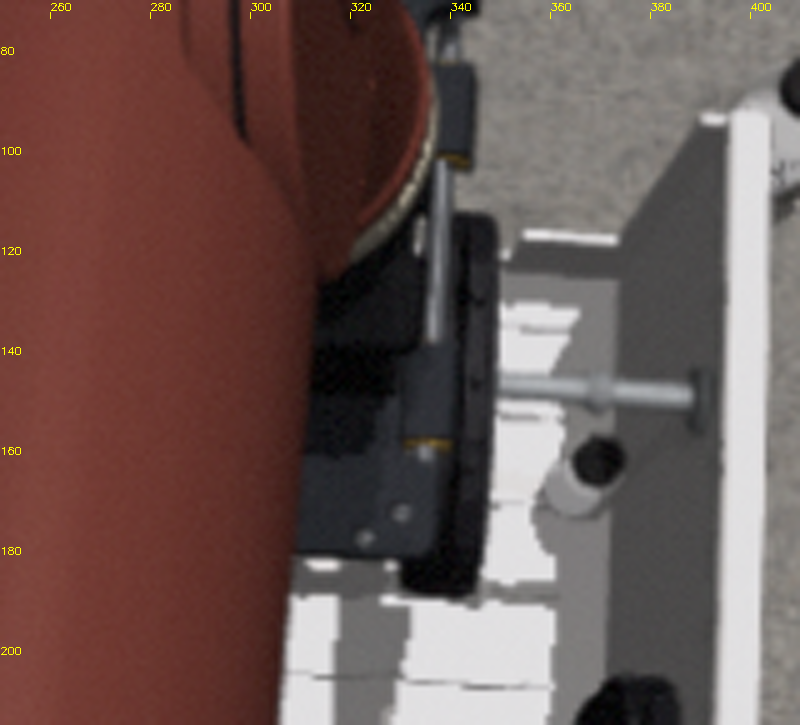

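View pics/s10.png

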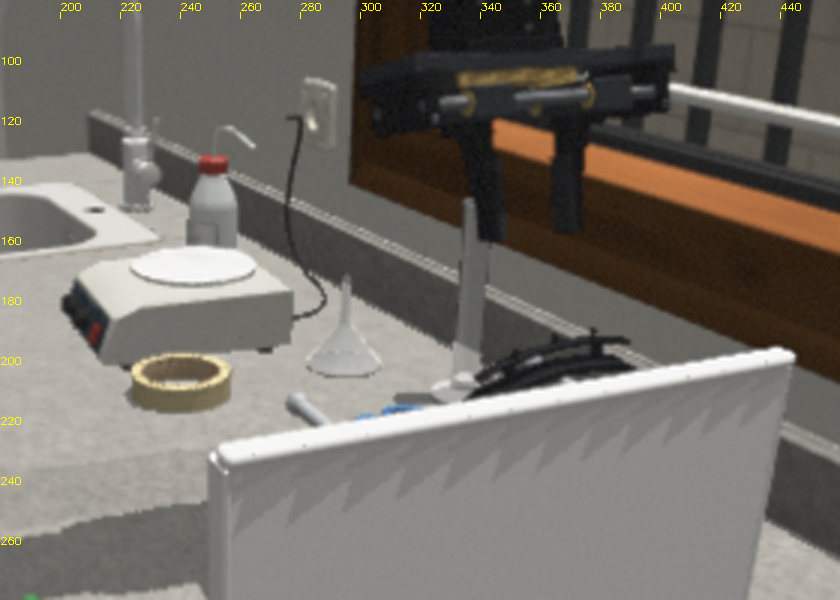

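The fingers straddle the bar in front of the frame, well above it. Descending.

>>> step_arm --plan "6 0 24 0.004 -0.005 -0.013 0.1; 6 0 24 0.004 -0.005 -0.013 0.1; 5 0 20 0 0 0 0.1; 4 0 17 0 0 0 0.1; 0 0 0 0 0 0 0.1"

```text
t: 16.15
ee_pos: [0.6747, -0.0952, 0.1718]
tool_rot: [0.724, 0.677, -0.097, 0.089]
force: [-0.1, 0.1, -0.5]
finger_gap: 0.552
```

```bash
cat > r.py <<'E'
from pushg import *
import sys
s=telemetry.observe(); d=np.array(s['ee_pos'])-org; print("rack x %.4f y %.4f z %.4f  F rack %.1f %.1f %.1f"%(d@rx,d@rY,d[2],s['force']@rx,s['force']@rY,s['force'][2]))
plan(pp(float(sys.argv[1]),float(sys.argv[2])),Rp(15),hand=.1,vmax=float(sys.argv[3]))
E
python3 r.py -.05 .172 5
```

```text
rack x -0.0586 y 0.0808 z 0.1718  F rack -0.1 -0.1 -0.5
t 16.15 pos [ 0.6747 -0.0952  0.1718] F [-0.1  0.1 -0.5] gap 0.552 q [-0.51  0.49  0.62  1.48 -0.01  1.26 -0.01]
to go mm 9.6 rad 0.007
N 2
-4.2 2.1 1.0 -0.002 0.002 -0.003 0.1; -4.2 2.1 1.0 -0.002 0.002 -0.003 0.1
```

>>> step_arm --plan "-5 2 1 -0.002 0.002 -0.003 0.1; -5 2 1.3 0 0 0 0.1; -5 0 1.3 0 0 0 0.1; -5 0 1.3 0 0 0 0.1; 0 0 0 0 0 0 0.1"

```text
t: 16.65
ee_pos: [0.6783, -0.1187, 0.1766]
tool_rot: [0.722, 0.679, -0.095, 0.09]
force: [-0.3, -0.1, -0.2]
finger_gap: 0.552
```

```bash
python3 r.py -.02 .172 5
python3 -c "
from h import *
im=cams.read_camera('top'); crop('top',im,250,70,160,145,5,'t11.png')"
```

```text
rack x -0.0354 y 0.0857 z 0.1766  F rack 0.2 -0.2 -0.2
t 16.65 pos [ 0.6783 -0.1187  0.1766] F [-0.3 -0.1 -0.2] gap 0.552 q [-0.47  0.49  0.62  1.47 -0.01  1.25  0.03]
to go mm 16.1 rad 0.003
N 4
-3.4 -0.2 2.1 0.000 0.000 -0.001 0.1; -3.4 -0.2 2.1 0.000 0.000 -0.001 0.1; -3.4 -0.2 2.1 0.000 0.000 -0.001 0.1; -3.4 -0.2 2.1 0.000 0.000 -0.001 0.1
```

View pics/t11.png

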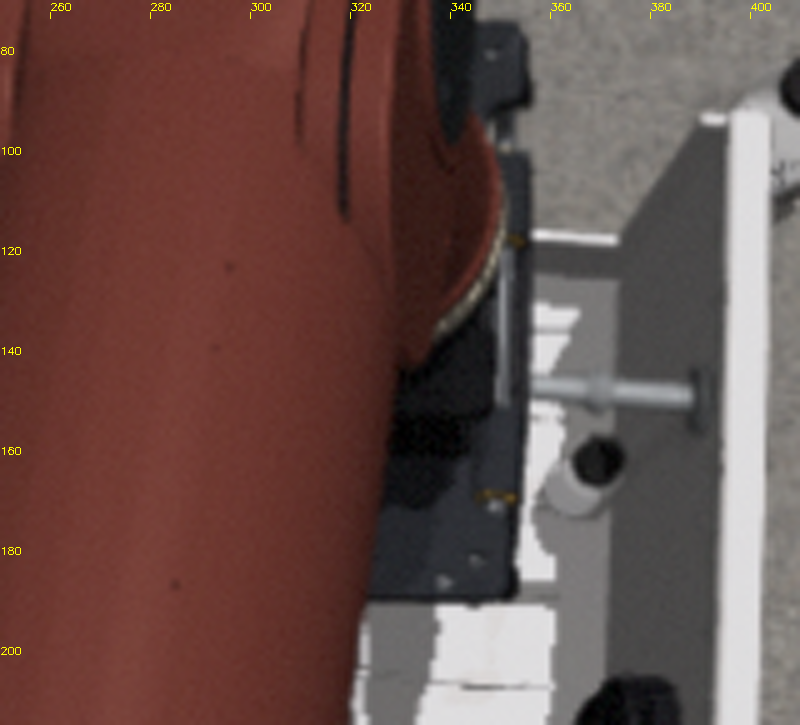

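>>> step_arm --plan "-3 0 4 0 0 0 0.1; -4 0 3 0 0 0 0.1; -4 0 2 0 0 0 0.1; -4 0 2 0 0 0 0.1; 0 0 0 0 0 0 0.1"

```text
t: 17.2
ee_pos: [0.6774, -0.1363, 0.1693]
tool_rot: [0.722, 0.679, -0.095, 0.09]
force: [-0.2, 0.3, -1.2]
finger_gap: 0.552
```

```bash
python3 r.py 0 .170 4
```

```text
rack x -0.0178 y 0.0859 z 0.1693  F rack -0.3 -0.2 -1.2
t 17.20 pos [ 0.6774 -0.1363  0.1693] F [-0.2  0.3 -1.2] gap 0.552 q [-0.45  0.5   0.62  1.48 -0.02  1.23  0.06]
to go mm 17.8 rad 0.002
N 5
-3.5 -0.2 0.8 0.000 0.000 -0.000 0.1; -3.5 -0.2 0.8 0.000 0.000 -0.000 0.1; -3.5 -0.2 0.8 0.000 0.000 -0.000 0.1; -3.5 -0.2 0.8 0.000 0.000 -0.000 0.1; -3.5 -0.2 0.8 0.000 0.000 -0.000 0.1
```

>>> step_arm --plan "-4 0 1 0 0 0 0.1; -4 0 1 0 0 0 0.1; -4 0 1 0 0 0 0.1; 0 0 0 0 0 0 0.1"

```text
t: 17.6
ee_pos: [0.6765, -0.1495, 0.1693]
tool_rot: [0.722, 0.679, -0.095, 0.09]
force: [-0.5, -1.6, 0.4]
finger_gap: 0.549
```

```bash
python3 r.py 0.015 .170 4
python3 -c "
from h import *
im=cams.read_camera('top'); crop('top',im,280,70,130,145,5,'t12.png')
im=cams.read_camera('scene'); crop('scene',im,240,120,200,150,4,'s12.png')"
```

```text
rack x -0.0046 y 0.0858 z 0.1693  F rack 1.6 -0.4 0.4
t 17.60 pos [ 0.6765 -0.1495  0.1693] F [-0.5 -1.6  0.4] gap 0.549 q [-0.43  0.5   0.62  1.48 -0.02  1.23  0.08]
to go mm 19.6 rad 0.002
N 5
-3.8 -0.2 0.9 0.000 0.000 -0.000 0.1; -3.8 -0.2 0.9 0.000 0.000 -0.000 0.1; -3.8 -0.2 0.9 0.000 0.000 -0.000 0.1; -3.8 -0.2 0.9 0.000 0.000 -0.000 0.1; -3.8 -0.2 0.9 0.000 0.000 -0.000 0.1
```

View pics/s12.png

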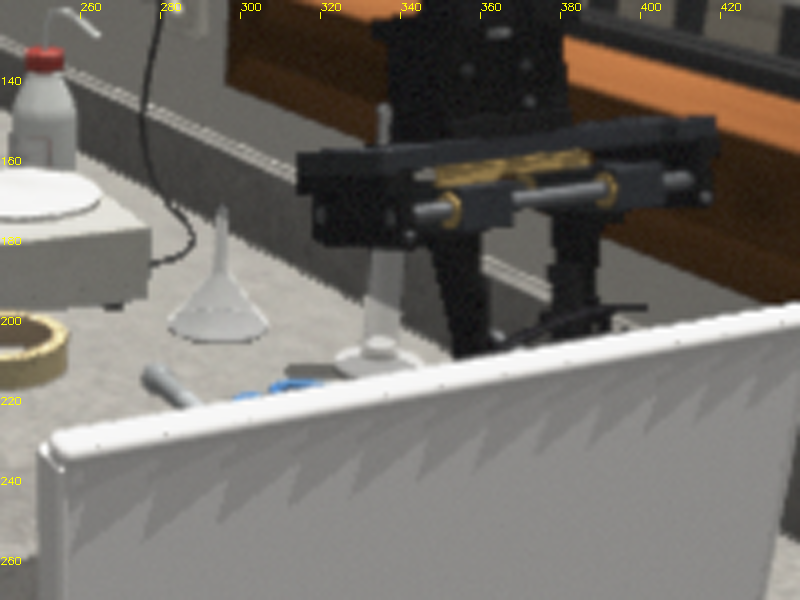

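View pics/t12.png

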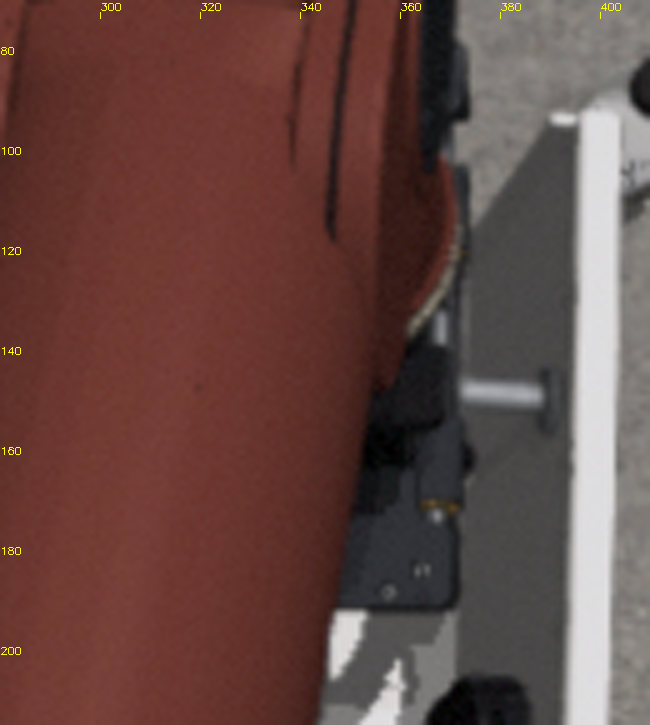

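Contact has begun at about 1.6 N, and the view is blocked by the arm. I'll go on in small steps, watching the force.

>>> step_arm --plan "-4 0 1 0 0 0 0.1; -4 0 1 0 0 0 0.1; 0 0 0 0 0 0 0.1"

```text
t: 18.0
ee_pos: [0.6764, -0.1571, 0.1695]
tool_rot: [0.722, 0.68, -0.094, 0.09]
force: [0.1, 0.1, 0.4]
finger_gap: 0.547
```

>>> step_arm --plan "-4 0 1 0 0 0 0.1; -3 0 1 0 0 0 0.1; 0 0 0 0 0 0 0.1"

```text
t: 18.3
ee_pos: [0.6759, -0.1651, 0.1694]
tool_rot: [0.722, 0.68, -0.094, 0.09]
force: [0.8, -0.5, -0.1]
finger_gap: 0.55
```

```bash
python3 r.py 0.026 .170 4
```

```text
rack x 0.0111 y 0.0861 z 0.1694  F rack 0.5 0.9 -0.1
t 18.30 pos [ 0.6759 -0.1651  0.1694] F [ 0.8 -0.5 -0.1] gap 0.550 q [-0.41  0.5   0.63  1.48 -0.02  1.22  0.1 ]
to go mm 15.0 rad 0.002
N 4
-3.6 -0.3 0.8 0.001 -0.000 0.000 0.1; -3.6 -0.3 0.8 0.001 -0.000 0.000 0.1; -3.6 -0.3 0.8 0.001 -0.000 0.000 0.1; -3.6 -0.3 0.8 0.001 -0.000 0.000 0.1
```

>>> step_arm --plan "-3 0 1 0 0 0 0.1; 0 0 0 0 0 0 0.1"

```text
t: 18.5
ee_pos: [0.6756, -0.1688, 0.1691]
tool_rot: [0.722, 0.68, -0.094, 0.09]
force: [1.1, 0.6, 0.2]
finger_gap: 0.55
```

>>> step_arm --plan "-3 0 1 0 0 0 0.1; 0 0 0 0 0 0 0.1"

```text
t: 18.7
ee_pos: [0.6754, -0.1723, 0.1689]
tool_rot: [0.722, 0.68, -0.094, 0.09]
force: [0.1, 0.4, -0.4]
finger_gap: 0.546
```

>>> step_arm --plan "-3 0 1 0 0 0 0.1; 0 0 0 0 0 0 0.1"

```text
t: 18.9
ee_pos: [0.6752, -0.1756, 0.1687]
tool_rot: [0.722, 0.68, -0.094, 0.09]
force: [0.5, 0.9, 0.6]
finger_gap: 0.55
```

```bash
python3 r.py 0.026 .170 4
python3 -c "
from h import *
im=cams.read_camera('top'); crop('top',im,280,70,130,145,5,'t13.png')"
```

```text
rack x 0.0215 y 0.0861 z 0.1687  F rack -0.9 0.5 0.6
t 18.90 pos [ 0.6752 -0.1756  0.1687] F [0.5 0.9 0.6] gap 0.550 q [-0.39  0.5   0.63  1.48 -0.03  1.22  0.12]
to go mm 4.8 rad 0.002
N 2
-2.3 -0.5 -0.0 0.001 0.000 0.000 0.1; -2.3 -0.5 -0.0 0.001 0.000 0.000 0.1
```

View pics/t13.png

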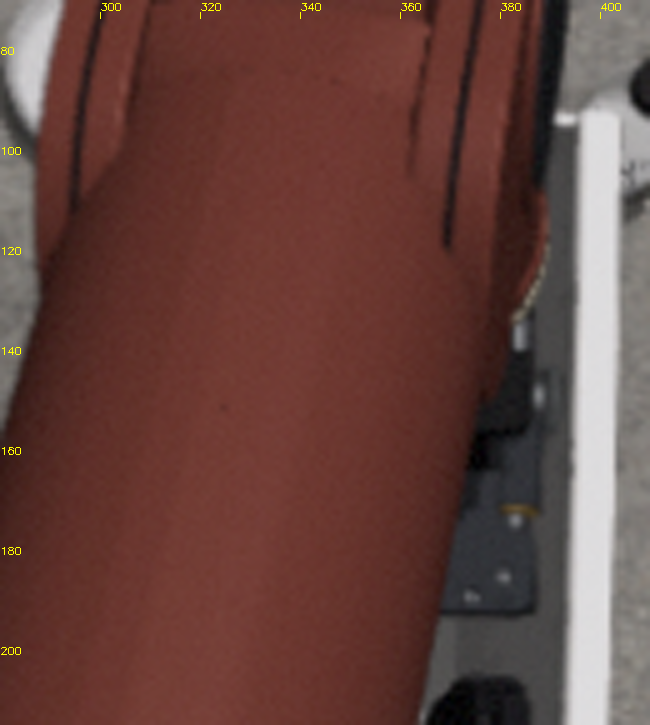

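>>> step_arm --plan "-2 0 0.5 0 0 0 0.1; 0 0 0 0 0 0 0.1"

```text
t: 19.15
ee_pos: [0.6753, -0.1772, 0.1687]
tool_rot: [0.721, 0.68, -0.094, 0.09]
force: [0.2, -0.6, 0.3]
finger_gap: 0.554
```

>>> step_arm --plan "-2 0 0.5 0 0 0 0.1; 0 0 0 0 0 0 0.1"

```text
t: 19.35
ee_pos: [0.6752, -0.1793, 0.1687]
tool_rot: [0.721, 0.68, -0.094, 0.09]
force: [0.8, -0.3, 0.8]
finger_gap: 0.551
```

```bash
python3 r.py 0.026 .170 4
python3 -c "
from h import *
im=cams.read_camera('scene'); crop('scene',im,240,120,200,150,4,'s13.png')"
```

```text
rack x 0.0253 y 0.0862 z 0.1687  F rack 0.2 0.9 0.8
t 19.35 pos [ 0.6752 -0.1793  0.1687] F [ 0.8 -0.3  0.8] gap 0.551 q [-0.39  0.5   0.63  1.48 -0.03  1.21  0.13]
to go mm 1.9 rad 0.002
N 1
-1.0 -1.2 -1.0 0.002 -0.000 0.001 0.1
```

View pics/s13.png

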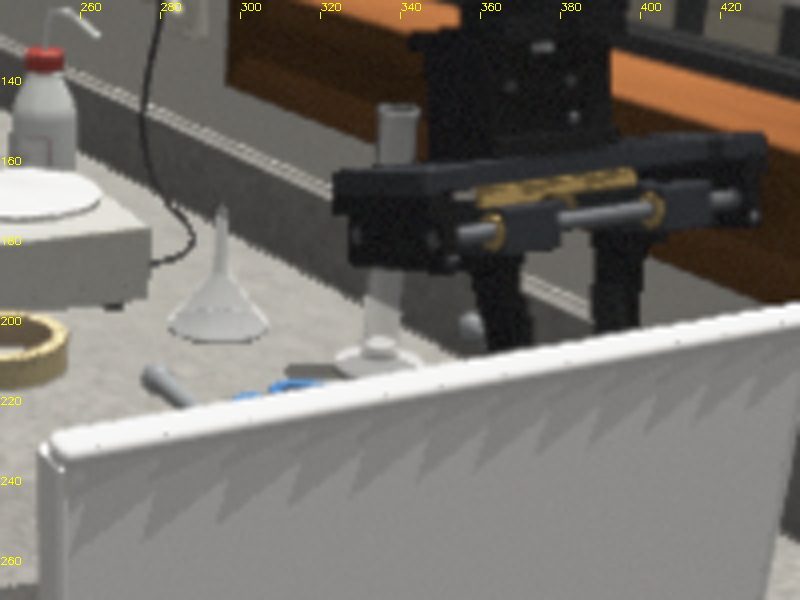

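>>> step_arm --plan "-2 0 0.5 0 0 0 0.1; 0 0 0 0 0 0 0.1"

```text
t: 19.6
ee_pos: [0.6752, -0.1808, 0.1687]
tool_rot: [0.721, 0.68, -0.094, 0.09]
force: [0.3, 0.3, -0.6]
finger_gap: 0.548
```

>>> step_arm --plan "-2 0 0.5 0 0 0 0.1; 0 0 0 0 0 0 0.1"

```text
t: 19.8
ee_pos: [0.6754, -0.181, 0.1684]
tool_rot: [0.721, 0.681, -0.093, 0.089]
force: [-0.6, 0.7, 0.3]
finger_gap: 0.552
```

```bash
python3 r.py 0.03 .170 4
```

```text
rack x 0.0270 y 0.0866 z 0.1684  F rack -0.6 -0.6 0.3
t 19.80 pos [ 0.6754 -0.181   0.1684] F [-0.6  0.7  0.3] gap 0.552 q [-0.38  0.5   0.63  1.48 -0.03  1.21  0.13]
to go mm 3.8 rad 0.005
N 1
-3.3 -1.6 -0.8 0.002 -0.003 0.003 0.1
```

>>> step_arm --plan "-2 0 0.5 0 0 0 0.1; -2 0 0.5 0 0 0 0.1"

```text
t: 20.0
ee_pos: [0.6755, -0.1818, 0.1679]
tool_rot: [0.72, 0.682, -0.092, 0.088]
force: [-2.0, 8.6, 0.6]
finger_gap: 0.548
```

```bash
python3 r.py 0.03 .170 4; python3 -c "
from h import *
im=cams.read_camera('top'); s=telemetry.observe(); print(s['force'],s['moment'],s['ee_pos']);crop('top',im,280,70,130,145,5,'t14.png')"
```

```text
rack x 0.0277 y 0.0867 z 0.1679  F rack -8.4 -2.5 0.6
t 20.00 pos [ 0.6755 -0.1818  0.1679] F [-2.   8.6  0.6] gap 0.548 q [-0.38  0.5   0.63  1.48 -0.03  1.21  0.14]
to go mm 3.5 rad 0.009
N 1
-2.7 -1.7 -1.5 0.002 -0.007 0.006 0.1
[-2.38301199  8.46427079  1.15174248] [ 1.79980916  0.33433271 -0.17583981] [ 0.67549529 -0.18179631  0.16784196]
```

The push now meets a stop with about 8 N, which should be the flange. I'll back off along the bar, lift clear and look.

>>> step_arm --plan "5 0 -1.3 0 0 0 0.1; 15 0 -4 0 0 0 0.1; 25 0 -7 0 0 0 0.1; 25 0 -7 0 0 0 0.1; 15 0 -4 0 0 0 0.1"

```text
t: 20.55
ee_pos: [0.6798, -0.094, 0.1696]
tool_rot: [0.722, 0.68, -0.093, 0.089]
force: [0.7, 0.3, 0.5]
finger_gap: 0.551
```

>>> step_arm --plan "-5 0 -20 0 0 0 0.1; -10 0 -40 0 0 0 0.1; 0 0 -45 0 0 0 0.1; 30 0 -40 0 0 0 0.1; 40 0 -20 0 0 0 0.1"

```text
t: 21.05
ee_pos: [0.6834, 0.0008, 0.3185]
tool_rot: [0.724, 0.677, -0.096, 0.089]
force: [1.1, 0.4, -0.6]
finger_gap: 0.55
```

>>> step_arm --plan "45 0 -10 0 0 0 0.1; 45 0 -10 0 0 0 0.1; 40 0 -10 0 0 0 0.1; 0 0 0 0 0 0 0.1"

```text
t: 21.45
ee_pos: [0.6927, 0.147, 0.3164]
tool_rot: [0.722, 0.68, -0.093, 0.09]
force: [0.2, 0.1, -0.7]
finger_gap: 0.549
```

```bash
python3 -c "
from h import *
im=cams.read_camera('top'); s=telemetry.observe(); print(s['t'],s['ee_pos']);crop('top',im,280,90,130,120,6,'t15.png'); crop('top',im,280,180,130,120,6,'t15b.png'); cv2.imwrite('pics/t15f.png',im)"
```

```text
21.5 [0.69294109 0.14344105 0.3169576 ]
```

View pics/t15.png

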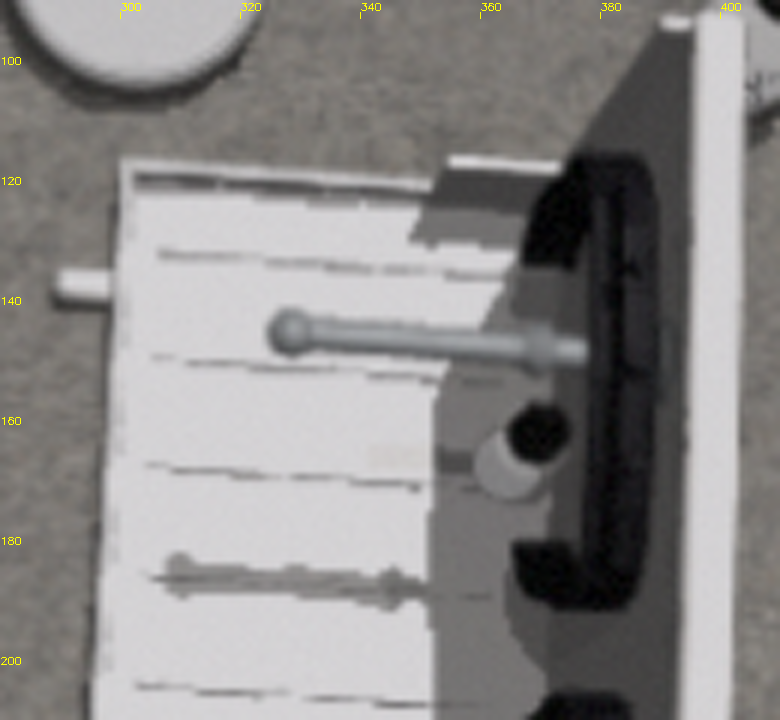

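View pics/t15b.png

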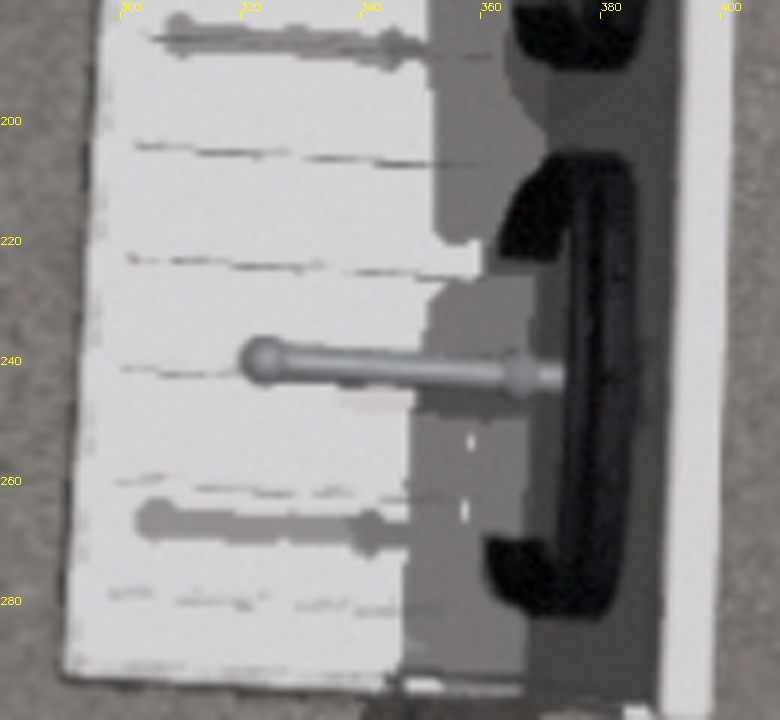

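```bash
python3 -c "
from goals import *
for yb in (.085,-.085):
  for x,y,z in [(39,71,10),(39,71,-10),(39,-71,10),(39,-71,-10),(0,0,10),(-6,0,10)]:
    P=org+rx*(.045-z/1e3)+rY*(yb+y/1e3)+Z*(.18-x/1e3); print(yb,(x,y,z),proj('top',[P]).round(1))
s=telemetry.observe();print(s['t'],s['qvel'].round(3))"
```

```text
0.085 (39, 71, 10) [[374.1 116.7]]
0.085 (39, 71, -10) [[384.5 117.5]]
0.085 (39, -71, 10) [[372.3 190.6]]
0.085 (39, -71, -10) [[382.9 191.3]]
0.085 (0, 0, 10) [[377.8 148.3]]
0.085 (-6, 0, 10) [[378.5 147.6]]
-0.085 (39, 71, 10) [[371.8 205.6]]
-0.085 (39, 71, -10) [[382.4 206.3]]
-0.085 (39, -71, 10) [[369.  283.1]]
-0.085 (39, -71, -10) [[379.8 283.6]]
-0.085 (0, 0, 10) [[375. 243.]]
-0.085 (-6, 0, 10) [[375.7 242.8]]
21.5 [ 0.042 -0.027  0.049  0.032  0.024 -0.007  0.022]
```

The home pose projects to rows 116.7–191.3 and a front edge at column ~378. I measured rows 116–191 and column 378, so the frame is home. The hung frame and the vial haven't moved.

>>> step_arm --plan "0 0 0 0 0 0 0.1; 0 0 0 0 0 0 0.1"

```text
t: 21.7
ee_pos: [0.693, 0.1418, 0.3171]
tool_rot: [0.723, 0.678, -0.094, 0.092]
force: [0.1, 0.5, 0.2]
finger_gap: 0.549
```

```bash
python3 -c "
from workcell import job
print(job.hand_in())"
```

```text
the job is handed in; nothing more can be done
None
```

The frame now hangs on the far bar, behind the ring and up against the flange, and I handed the job in at about 21.7 s. I gripped it by one temple, draped the brow over the bar in front of the ring and let go. I then pushed it along with both fingers straddling the bar until it met a stop at about 8 N, and backed the arm well clear.

- **Frame position:** in the last top picture its edges match the predicted home pose to about 1 px (rows 116–191, front edge at column 378). It sits the same distance from the knob as the other frame does on its own bar.
- **Other frame and vial:** both look unmoved in the last top picture, and the vial is still standing.
- **What I could not see:** the arm hid the frame from both cameras while it crossed the ring, so I judged that part from the force and the later picture. The force reading varies by about 1 N and showed no clear peak at the ring.

No check failed or disagreed.

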